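Oil the carving gouges and lay them away

TASK

Take every carving gouge that hangs on the rack, lifting it up off its hook, and rest it in a channel of the angled block, one per channel, blade down the slope towards the spray can. When all of them rest there and are let go, press the can's cap fully down briefly and let it spring up to oil the blades. Then lay each gouge down flat inside the tray without dropping it; leave the mallet, the stone and the glue bottle alone.

Things in the scene. Friction and masses are not known exactly. Their poses are not given: they have to be found in the camera images.
- rack: fixed wooden rack 250 mm wide (y), 152 mm high, with three two-pronged steel hooks 74 mm apart along y. Origin on the bench under the middle gouge; the hooks reach out to -x, towards the robot; the back board is 59 mm to +x of the gouges. A gouge hangs by its shoulder on both prongs of a hook, shank between them; most of the handle stands free above
- hook1 (a point): middle hook, where a gouge's shoulder hangs: 150 mm above the bench, level with the prong tops (prongs 8 mm thick, 17 mm clear gap; the others are 74 mm to +y and -y). The prong ends turn up 13 mm above the prong tops, 28 mm to -x of here: lift a gouge at least 18 mm before drawing it out to -x
- block: fixed light wooden block, 236 mm wide (y), 120 mm deep, slope 55 degrees from level, high at its -x side (away from the robot), falling towards +x (towards the robot), with three channels 80 mm apart along y. Origin: centre of its underside on the bench. The slope ends 36 mm up from the seats; rails 14 mm high, 38 mm apart, flank the lowest 27 mm of a handle, so its upper 45 mm is free to grip
- tray: loose plywood tray 222 (x) x 242 (y) mm outside, walls 6 mm thick and 20 mm high over all, inner floor about 6 mm up. 0.9 kg. Origin: centre of its underside
- cap_top (a point): centre of the top of the white cap (34 mm diameter, 22 mm high) on the fixed aluminium spray can (52 mm diameter, cap top 185 mm above the bench) beyond the block's low side; its short nozzle points to the block
- cap (a joint): how far the cap is pressed down, m: 0 up, 0.008 fully down; sprung, about 2.5 N to start and 9 N when fully down, springs back by itself
- mallet: bystander: rubber mallet lying on the bench, head 64 mm diameter x 100 mm, wooden handle 200 mm; origin under the handle's middle
- stone: bystander: grey sharpening stone 50 x 150 x 26 mm; origin at the centre of its underside
- glue: bystander: glue bottle 52 mm diameter, 130 mm high; origin at the centre of its underside
- gouge0: carving gouge, 0.07-0.14 kg, 160 mm long: square wooden handle 30 x 30 x 85 mm, steel shank 11 mm thick, 9 mm wide blade. Origin: the blade's tip, +z along the tool: handle's shoulder at z=75 mm, butt at z=160 mm; x, y square to the flats. Hangs blade down at the start, flats within 0.1 rad of the rack's axes. May be absent (2 or 3 are there)
- gouge1: carving gouge, 0.07-0.14 kg, 160 mm long: square wooden handle 30 x 30 x 85 mm, steel shank 11 mm thick, 13 mm wide blade. Origin: the blade's tip, +z along the tool: handle's shoulder at z=75 mm, butt at z=160 mm; x, y square to the flats. Hangs blade down at the start, flats within 0.1 rad of the rack's axes. May be absent (2 or 3 are there)
- gouge2: carving gouge, 0.07-0.14 kg, 160 mm long: square wooden handle 30 x 30 x 85 mm, steel shank 11 mm thick, 11 mm wide blade. Origin: the blade's tip, +z along the tool: handle's shoulder at z=75 mm, butt at z=160 mm; x, y square to the flats. Hangs blade down at the start, flats within 0.1 rad of the rack's axes. May be absent (2 or 3 are there)
- shoulder0 (a point): centre of gouge0's shoulder, the handle's lower end face where the shank starts: 75 mm from the tip, 85 mm from the butt
- rest0 (a point): seat of channel 0 (0 at the block's +y, 2 at its -y), 100 mm above the bench: where a resting gouge's shoulder point belongs. The gouge lies 35 degrees from upright in the block's x-z plane, butt up towards -x, blade down towards +x, the handle's under side on the slope 15 mm below this point, its shoulder against two studs 24 mm high, 19 mm apart, the shank between them
- shoulder1 (a point): centre of gouge1's shoulder, the handle's lower end face where the shank starts: 75 mm from the tip, 85 mm from the butt
- rest1 (a point): seat of channel 1 (0 at the block's +y, 2 at its -y), 100 mm above the bench: where a resting gouge's shoulder point belongs. The gouge lies 35 degrees from upright in the block's x-z plane, butt up towards -x, blade down towards +x, the handle's under side on the slope 15 mm below this point, its shoulder against two studs 24 mm high, 19 mm apart, the shank between them
- shoulder2 (a point): centre of gouge2's shoulder, the handle's lower end face where the shank starts: 75 mm from the tip, 85 mm from the butt
- rest2 (a point): seat of channel 2 (0 at the block's +y, 2 at its -y), 100 mm above the bench: where a resting gouge's shoulder point belongs. The gouge lies 35 degrees from upright in the block's x-z plane, butt up towards -x, blade down towards +x, the handle's under side on the slope 15 mm below this point, its shoulder against two studs 24 mm high, 19 mm apart, the shank between them

How it is judged:
By the outcome, as a careful person would: the job done as asked, in the order asked, and still so for the second after the job is handed in, with the robot touching nothing.
Of gouge0, gouge1, gouge2 only 2 to 3 are there at a start; the rules pass over those that are not, and their reading is None.
At some moment in a run one of tray may be knocked a few centimetres aside while the robot is not near it.
It also fails if it takes over 210 s, if anything falls off the work surface, if the arm or the gripper's body presses on something with over 40 N, if the wrist force passes 120 N, or if a joint passes its speed limit or range.

ROBOT

A 7-joint arm with a two-finger parallel gripper is mounted at the origin on the work surface. World frame = base frame: x ahead of the robot, y to its left, z up, the work surface at z = 0. Lengths are in m, angles in rad, forces in N, time in s.
With the tool pointing down it reaches from about 0.35 to 0.9 m from the base axis. Payload 8.1 kg.
Tool frame: the origin (TCP) lies on the centre line of the jaws, within the pads' length; the fingertips stand 14 mm ahead of it and the grasp point (between the pads) lies 5 mm behind it; z points along the fingers, y is the line along which they close (so a half turn about z gives the same grasp; the last joint's range is limited). The gripper opens to 85 mm and grips with 20 to 120 N. Pads are 22 mm wide; open, the fingers measure 114 mm over their backs; the gripper's body (76 mm by 85 mm) begins 54 mm behind the grasp point. The pads swing forward as they close: fully open they stand 13 mm farther back than shut.
Start: joints at [1.221, 0.434, 0.025, 1.573, -0.012, 1.134, -0.075], TCP at [0.153, -0.606, 0.245] pointing down, gripper open.
Joint ranges: [-2.62, 2.62], [-0.44, 2.09], [-1.27, 1.32], [0.08, 2.57], [-1.32, 4.46], [0.12, 2], [-2.74, 2.74]. Speed limits (rad/s): [2.22, 2.22, 3.01, 3.01, 3.14, 3.14, 3.14].

INTERFACE

Orientations are given as a unit quaternion [x, y, z, w].
In Python, from station import r, viewer, order gives the robot as it stands.
- The arm moves only by the tool jog_arm, never from a script. Its argument "plan" is a list of rows, each an object of numbers: "dx", "dy", "dz": the shift along the tool's x, y, z in mm; "rx", "ry", "rz": the turn, a rotation vector about the tool's x, y, z in rad; "jaw": the finger opening in mm, from 0 to 85.4. A call has 1 to 12 rows; each row is the pose to reach, as a shift and turn from the pose commanded when the call began, along the tool's axes at that moment; what a row does not reach only later rows make up. A row lasts 1/8 s, in which the tool goes at most 62.5 mm and 10.7 degrees, less where a joint would pass 70% of its speed; a pose out of reach is approached as far as the arm can. A call with a gripper value outside its range is refused whole. The fingers move at their own pace and stop on an object; "grip_force" is the grip in N (left out, the last holds). Time passes only in rows, so rows that repeat a pose let the fingers close. It gives the time, the measured TCP pose, the force, the opening and the grip force at its end, in the units of the state.
- r.sense(): the state, without advancing time (a new reading comes with each control period).
- viewer.grab_frame(name): name is "scene" or "side" or "wrist"; returns the picture (400x640x3 uint8, red, green, blue); there is no depth.
- viewer.get_calibration(name): a dict with "K" (3x3 intrinsics, pixels), "rvec" (rotation vector, rad) and "tvec" (3), from world to camera coordinates, as OpenCV has them; the wrist camera has in their place "mount" (4x4, takes a point from camera to tool coordinates, whose origin is the TCP and whose axes are the flange's). Camera axes: x right, y down, z forward; pixel columns grow to the right and rows downward; lengths in m; the calibration is good to about 2 mm. A picture is of the moment at which its call begins: read the wrist's pose just before it. get_calibration takes no time and is no camera call.
- order.sign_off(): hands the job in; it is judged then, once.
Trained networks look in the newest picture that a camera, given by its name, has taken for a name from the list of things; names that differ only in an ending like _2 or _b are one class to them, and where a whole thing is asked for, a point or a joint stands for the part that bears it (a point fixed in the world has none). Each returns a list of dicts, best first, with "confidence" (0 to 1); they miss things now and then, are a little off and sometimes report something else, mostly with a low value. They report only what shows in the picture. A call takes as long as a camera call.
- viewer.trace(camera, query): "mask" (400x640 bool, what is visible of it) and "extent" ([left, top, right, bottom] in pixels, round what is visible of it).
The state is a dict: "t": time; "joint_pos": joint angles; "qvel": joint speeds; "joint_torque": joint torques, N m; "tcp_pos": TCP position; "tcp_rot": TCP orientation; "contact_force": force on the tool from outside, world axes, zero at the start; "moment": the same for the moment, N m; "opening": opening from 0.0 (shut) to 1.0 (fully open); "gripper_force": force on a finger pad.
Only numpy, scipy, OpenCV 4.12 (cv2) and the standard library are available. Lean on these libraries where they do the work, as an engineer would, in place of code of your own. Each camera call takes 0.05 s, during which the arm holds its last target. There are 200 camera calls.

## Working session

There is one attempt and no reset: what is moved stays moved. The work goes in short steps, Python scripts to look and compute and a tool call to move; the robot and the scene stay as the last step left them, time stands still between calls to the robot, and variables do not carry over. Pictures are saved under pics/ and viewed, at most 17 in all, crops included, and the job is handed in when it is done.

Besides the shell and the picture viewer there is one more tool, called after "Emit:" as name(argument=value, ...), one argument or row to a line, values as JSON. jog_arm: Moves the arm, as the interface text tells. Its arguments: {"type":"object","properties":{"plan":{"type":"array"},"grip_force":{"type":"number"}},"required":["plan"]}

```bash
ls; mkdir -p pics; cat > h.py <<'E'
import numpy as np, cv2
from scipy.spatial.transform import Rotation as R
from station import r, viewer, order
def cal(n):
    c=viewer.get_calibration(n); K=np.array(c["K"])
    if n=="wrist":
        s=r.sense(); T=np.eye(4); T[:3,:3]=R.from_quat(s["tcp_rot"]).as_matrix(); T[:3,3]=s["tcp_pos"]
        M=np.linalg.inv(T@np.array(c["mount"])); return K,M[:3,:3],M[:3,3]
    return K,cv2.Rodrigues(np.array(c["rvec"],float))[0],np.array(c["tvec"],float).ravel()
def proj(C,P):
    K,Rm,t=C; p=(np.atleast_2d(P)@Rm.T+t)@K.T; return p[:,:2]/p[:,2:]
def ray(C,uv):
    K,Rm,t=C; d=Rm.T@np.linalg.solve(K,[uv[0],uv[1],1]); return -Rm.T@t,d/np.linalg.norm(d)
def atz(C,uv,z):
    o,d=ray(C,uv); return o+d*(z-o[2])/d[2]
def grab(n,f=None):
    C=cal(n); im=viewer.grab_frame(n)
    if f: cv2.imwrite("pics/"+f,cv2.cvtColor(im,cv2.COLOR_RGB2BGR))
    return C,im
E
python3 - <<'E'
from h import *
print(r.sense())
for n in("scene","side"):
    C,im=grab(n,n+"0.png"); print(n,-C[1].T@C[2],C[1][2])
    for q in("rack","block","tray","cap","mallet","stone","glue","gouge0","gouge1","gouge2"):
        for d in viewer.trace(n,q)[:3]:
            m=d["mask"];ys,xs=np.nonzero(m);print(q,round(d["confidence"],2),d["extent"],m.sum(),xs.mean().round(),ys.mean().round())
E
```

```text
pics
{'t': 0.0, 'joint_pos': array([ 1.22137395,  0.43520613,  0.0249845 ,  1.57408109, -0.01162783,
        1.13399692, -0.07507285]), 'qvel': array([-1.55778108e-03,  2.05825010e-04, -4.04668484e-05,  6.19390102e-04,
       -1.83321690e-03,  1.67857256e-03,  1.16124085e-04]), 'joint_torque': array([ 8.43168382e-04, -6.70481300e+01,  1.02540985e+00, -3.16215599e+01,
        1.56029372e-02,  1.26349306e-02,  8.29333402e-06]), 'tcp_pos': array([ 0.15253625, -0.60561106,  0.24454274]), 'tcp_rot': array([ 9.92398187e-01,  1.23066000e-01, -1.54404587e-04, -7.57504962e-04]), 'contact_force': array([0.28944814, 0.28648036, 0.18188185]), 'moment': array([ 0.0473187 , -0.07648352, -0.00944705]), 'gripper_force': 0.0, 'opening': 0.9991746885820848}
scene [1.17507643 0.29544908 1.21273347] [-0.44765685 -0.24241012 -0.86072102]
rack 0.61 [393.6, 204.2, 510.7, 294.9] 4962 451.0 254.0
block 0.96 [280.7, 167.2, 381.0, 235.4] 3550 330.0 201.0
tray 0.89 [186.8, 102.0, 291.0, 184.6] 5143 237.0 143.0
tray 0.73 [394.6, 205.3, 512.2, 297.7] 4843 451.0 254.0
tray 0.59 [194.7, 177.5, 216.6, 215.2] 579 204
[... 1309 characters left out ...]
1.2] 705 273.0 193.0
stone 0.24 [304.0, 177.2, 355.1, 269.6] 2976 330.0 225.0
glue 0.62 [289.8, 128.9, 307.4, 167.4] 467 297.0 151.0
glue 0.55 [320.3, 244.8, 337.1, 301.0] 503 328.0 264.0
gouge0 0.78 [319.9, 244.6, 335.5, 294.3] 478 328.0 264.0
gouge0 0.78 [313.7, 272.9, 327.7, 301.5] 487 320.0 288.0
gouge0 0.59 [307.9, 303.7, 326.4, 357.8] 673 316.0 325.0
gouge1 0.78 [319.9, 244.6, 335.5, 294.3] 478 328.0 264.0
gouge1 0.78 [313.7, 272.9, 327.7, 301.5] 487 320.0 288.0
gouge1 0.59 [307.9, 303.7, 326.4, 357.8] 673 316.0 325.0
gouge2 0.78 [319.9, 244.6, 335.5, 294.3] 478 328.0 264.0
gouge2 0.78 [313.7, 272.9, 327.7, 301.5] 487 320.0 288.0
gouge2 0.59 [307.9, 303.7, 326.4, 357.8] 673 316.0 325.0
```

View pics/scene0.png

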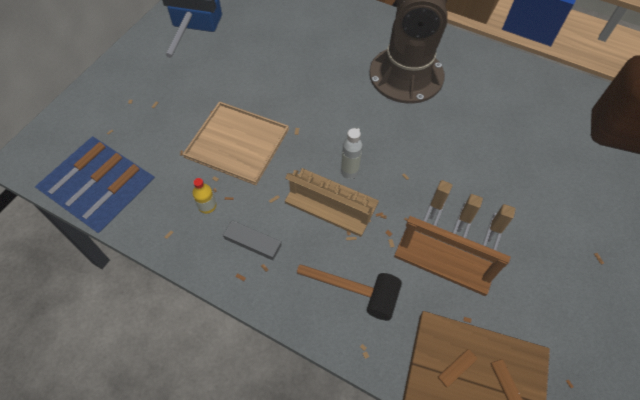

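View pics/side0.png

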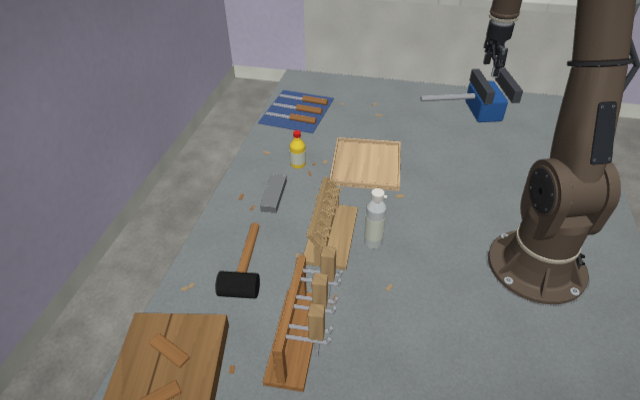

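```bash
cat >> h.py <<'E'
from scipy.optimize import minimize
def box(x0,x1,y0,y1,z0,z1): return np.array([[x,y,z] for x in(x0,x1) for y in(y0,y1) for z in(z0,z1)],float)
def place(P,p):
    c,s=np.cos(p[2]),np.sin(p[2]); return np.c_[c*P[:,0]-s*P[:,1]+p[0],s*P[:,0]+c*P[:,1]+p[1],P[:,2]+(p[3] if len(p)>3 else 0)]
def render(C,parts,p):
    m=np.zeros((400,640),np.uint8)
    for P in parts:
        q=proj(C,place(P,p)); cv2.fillConvexPoly(m,cv2.convexHull((q*16).round().astype(np.int32)),1,shift=4)
    return m>0
def fit(views,parts,p0,step=(.02,.02,.1)):
    def f(p):
        e=0
        for C,m in views:
            k=render(C,parts,p); k=cv2.GaussianBlur(k.astype(np.float32),(0,0),1.5); mm=cv2.GaussianBlur(m.astype(np.float32),(0,0),1.5)
            e+=np.sum((k-mm)**2)/m.sum()
        return e/len(views)
    best=None
    for it in range(3):
        p=p0 if best is None else best.x
        S=np.array([p]+[np.array(p)+np.eye(len(p))[i]*step[i]*(-1)**it for i in range(len(p))])
        best=minimize(f,p,method="Nelder-Mead",options=dict(initial_simplex=S,xatol=1e-4,fatol=1e-5))
    return best.x,best.fun
def masks(n,q,k=0):
    L=viewer.trace(n,q); return L
E
python3 - <<'E'
from h import *
Cs,_=grab("scene");Cd,_=grab("side")
H=[box(-.015,.015,-.015,.015,.15,.235),box(-.0055,.0055,-.0055,.0055,.085,.15)]
gs=sorted(viewer.trace("scene","gouge0")[:3],key=lambda d:d["extent"][0])
gd=sorted(viewer.trace("side","gouge0")[:3],key=lambda d:d["extent"][1])
for a in gs:
    e=a["extent"]; p=atz(Cs,((e[0]+e[2])/2,e[1]+5),.235)
    # only upper (handle) used in scene; full
    print("gouge scene-only",e,*fit([(Cs,a["mask"])],H,[p[0],p[1],0]))
for a in gd:
    e=a["extent"];p=atz(Cd,((e[0]+e[2])/2,e[1]+5),.235);print("gouge side-only",e,*fit([(Cd,a["mask"])],H[:1],[p[0],p[1],0]))
t=viewer.trace("scene","tray")[0]["mask"];t2=viewer.trace("side","tray")[0]["mask"]
print("tray",*fit([(Cs,t),(Cd,t2)],[box(-.111,.111,-.121,.121,0,.02)],[*atz(Cs,(237,143),.01)[:2],.1]))
for uv in((354,130),): print("cap scene",atz(Cs,uv,.185))
print("cap side",atz(Cd,(377,191),.185))
for uv in((288,180),(376,203),(285,200),(370,228)): print("block",uv,atz(Cs,uv,.12),atz(Cs,uv,.0))
E
```

```text
gouge scene-only [429.3, 178.9, 453.2, 217.7] [0.50533129 0.27569295 0.03195458] 0.03977612595059978
gouge scene-only [457.9, 196.5, 482.1, 232.1] [ 0.50539393  0.35049262 -0.05653847] 0.03337202460517711
gouge scene-only [490.9, 202.2, 514.9, 239.3] [ 0.49697932  0.42383796 -0.07861985] 0.08230514526367187
gouge side-only [329.7, 140.2, 399.6, 188.7] [ 0.50553135 -0.07262228 -0.57200681] 0.7566820622673698
gouge side-only [318.0, 244.7, 337.0, 288.6] [0.50775232 0.2705542  0.14378751] 0.07811713082449777
gouge side-only [308.0, 303.9, 329.4, 355.3] [0.49812788 0.42407723 0.22129587] 0.07240419695454259
tray [ 0.50590509 -0.33915762  0.09679321] 0.011165818240036957
cap scene [0.42509883 0.0037963  0.185     ]
cap side [0.4365053  0.00287112 0.185     ]
block (288, 180) [ 0.60785673 -0.09248346  0.12      ] [ 5.45566729e-01 -1.35084797e-01  2.22044605e-16]
block (376, 203) [0.55942827 0.13819569 0.12      ] [0.49182004 0.12092669 0.        ]
block (285, 200) [ 0.66344674 -0.06878966  0.12      ] [ 6.07261435e-01 -1.08789031e-01  2.22044605e-16]
block (370, 228) [0.63079615 0.15537307 0.12      ] [ 5.71025275e-01  1.39990431e-01 -2.22044605e-16]
```

```bash
cat >> h.py <<'E'
def Rt(theta,yaw):
    """tool: z at pitch theta from up in the vertical plane at azimuth yaw, y horizontal"""
    z=np.array([np.sin(theta)*np.cos(yaw),np.sin(theta)*np.sin(yaw),np.cos(theta)])
    y=np.array([np.sin(yaw),-np.cos(yaw),0]); return np.c_[np.cross(y,z),y,z]
def rel(p,Rm,p0,R0):
    d=R0.T@(np.array(p)-p0)*1000; w=R.from_matrix(R0.T@Rm).as_rotvec(); return d,w
def show(targets,start=None):
    """targets: list of (label,pos,theta,yaw); prints shifts from the present (or given) pose"""
    s=r.sense(); p0,R0=(np.array(s["tcp_pos"]),R.from_quat(s["tcp_rot"]).as_matrix()) if start is None else start
    for l,p,th,ya in targets:
        d,w=rel(p,Rt(th,ya),p0,R0); print(l,"d",d.round(1),"r",w.round(3),"rows>=%.1f"%max(np.linalg.norm(d)/62.5,np.degrees(np.linalg.norm(w))/10.7))
E
python3 - <<'E'
from h import *
show([("look",[.36,0,.42],np.pi,0)])
print(np.array(viewer.get_calibration("wrist")["mount"]).round(3))
E
```

```text
look d [ 349.1 -537.1 -174.7] r [-0.     0.     0.247] rows>=10.6
[[ 0.    -0.955 -0.296  0.076]
 [ 1.     0.     0.     0.001]
 [-0.    -0.296  0.955 -0.127]
 [ 0.     0.     0.     1.   ]]
```

Emit:
jog_arm(
  plan=[
    {"dx": 30, "dy": -45, "dz": -30, "rz": 0.02},
    {"dx": 60, "dy": -92, "dz": -60, "rz": 0.05},
    {"dx": 91, "dy": -140, "dz": -90, "rz": 0.07},
    {"dx": 122, "dy": -188, "dz": -120, "rz": 0.1},
    {"dx": 152, "dy": -235, "dz": -150, "rz": 0.12},
    {"dx": 184, "dy": -283, "dz": -175, "rz": 0.15},
    {"dx": 216, "dy": -332, "dz": -175, "rz": 0.17},
    {"dx": 249, "dy": -383, "dz": -175, "rz": 0.2},
    {"dx": 282, "dy": -434, "dz": -175, "rz": 0.22},
    {"dx": 316, "dy": -486, "dz": -175, "rz": 0.24},
    {"dx": 349, "dy": -537, "dz": -175, "rz": 0.247},
    {"dx": 349, "dy": -537, "dz": -175, "rz": 0.247},
  ],
)

```text
invalid input
```

Emit:
jog_arm(
  plan=[
    {"dx": 0, "dy": 0, "dz": 0, "ry": 0},
    {"ry": -0.15},
    {"ry": -0.3},
    {"ry": -0.45},
    {"ry": -0.5},
    {"ry": -0.5},
  ],
)

```text
invalid input
```

```bash
python3 - <<'E'
from h import *
s=r.sense();print(s["joint_pos"].round(3),s["tcp_pos"],R.from_quat(s["tcp_rot"]).as_matrix().round(3))
grab("wrist","w1.png")
E
```

```text
[ 1.221  0.435  0.025  1.573 -0.012  1.134 -0.075] [ 0.15266936 -0.60606662  0.24531775] [[ 0.97   0.244 -0.   ]
 [ 0.244 -0.97   0.   ]
 [-0.    -0.    -1.   ]]
```

Emit:
jog_arm(
  plan=[
    {"dx": 30, "dy": -45, "dz": -30, "rx": 0, "ry": 0, "rz": 0.02, "jaw": 85},
    {"dx": 60, "dy": -92, "dz": -60, "rx": 0, "ry": 0, "rz": 0.05, "jaw": 85},
    {"dx": 91, "dy": -140, "dz": -90, "rx": 0, "ry": 0, "rz": 0.07, "jaw": 85},
    {"dx": 122, "dy": -188, "dz": -120, "rx": 0, "ry": 0, "rz": 0.1, "jaw": 85},
    {"dx": 152, "dy": -235, "dz": -150, "rx": 0, "ry": 0, "rz": 0.12, "jaw": 85},
    {"dx": 184, "dy": -283, "dz": -175, "rx": 0, "ry": 0, "rz": 0.15, "jaw": 85},
    {"dx": 216, "dy": -332, "dz": -175, "rx": 0, "ry": 0, "rz": 0.17, "jaw": 85},
    {"dx": 249, "dy": -383, "dz": -175, "rx": 0, "ry": 0, "rz": 0.2, "jaw": 85},
    {"dx": 282, "dy": -434, "dz": -175, "rx": 0, "ry": 0, "rz": 0.22, "jaw": 85},
    {"dx": 316, "dy": -486, "dz": -175, "rx": 0, "ry": 0, "rz": 0.24, "jaw": 85},
    {"dx": 349, "dy": -537, "dz": -175, "rx": 0, "ry": 0, "rz": 0.247, "jaw": 85},
    {"dx": 349, "dy": -537, "dz": -175, "rx": 0, "ry": 0, "rz": 0.247, "jaw": 85},
  ],
)

```text
t: 2.95
tcp_pos: [0.3605, 0.0042, 0.4207]
tcp_rot: [1.0, 0.004, 0.001, -0.0]
contact_force: [0.7, -0.7, -0.0]
opening: 0.993
gripper_force: 0.0
```

Emit:
jog_arm(
  plan=[
    {"dx": 0, "dy": 0, "dz": 0, "rx": 0, "ry": -0.15, "rz": 0, "jaw": 85},
    {"dx": 0, "dy": 0, "dz": 0, "rx": 0, "ry": -0.3, "rz": 0, "jaw": 85},
    {"dx": 0, "dy": 0, "dz": 0, "rx": 0, "ry": -0.45, "rz": 0, "jaw": 85},
    {"dx": 0, "dy": 0, "dz": 0, "rx": 0, "ry": -0.5, "rz": 0, "jaw": 85},
    {"dx": 0, "dy": 0, "dz": 0, "rx": 0, "ry": -0.5, "rz": 0, "jaw": 85},
  ],
)

```text
t: 3.58
tcp_pos: [0.3604, -0.0008, 0.4194]
tcp_rot: [0.969, -0.0, -0.248, -0.001]
contact_force: [0.4, 0.3, -0.2]
opening: 1.0
gripper_force: 0.0
```

```bash
python3 - <<'E'
from h import *
s=r.sense();print(s["joint_pos"].round(3),s["tcp_pos"],R.from_quat(s["tcp_rot"]).as_matrix().round(3))
grab("wrist","w1.png")
E
```

```text
[ 0.457  0.278 -0.719  1.545  0.045  1.871 -1.857] [ 0.36042354 -0.00077502  0.41938556] [[ 0.877 -0.001 -0.481]
 [-0.001 -1.     0.001]
 [-0.481 -0.001 -0.877]]
```

Emit:
jog_arm(
  plan=[
    {"dx": 0, "dy": 0, "dz": 0, "rx": 0, "ry": 0.18, "rz": 0, "jaw": 50},
    {"dx": 0, "dy": 0, "dz": 0, "rx": 0, "ry": 0.36, "rz": 0, "jaw": 50},
    {"dx": 0, "dy": 0, "dz": 0, "rx": 0, "ry": 0.54, "rz": 0, "jaw": 50},
    {"dx": 0, "dy": 0, "dz": 0, "rx": 0, "ry": 0.72, "rz": 0, "jaw": 50},
    {"dx": 0, "dy": 0, "dz": 0, "rx": 0, "ry": 0.9, "rz": 0, "jaw": 50},
    {"dx": 0, "dy": 0, "dz": 0, "rx": 0, "ry": 0.9, "rz": 0, "jaw": 50},
  ],
)

```text
t: 4.38
tcp_pos: [0.3569, -0.0004, 0.4203]
tcp_rot: [0.98, -0.001, 0.201, 0.003]
contact_force: [0.7, 0.2, 0.6]
opening: 0.582
gripper_force: 0.0
```

```bash
python3 - <<'E'
from h import *
s=r.sense();print(s["joint_pos"].round(3),s["tcp_pos"],R.from_quat(s["tcp_rot"]).as_matrix().round(3))
grab("wrist","w1.png")
E
```

```text
[ 0.664 -0.403 -0.511  2.033 -0.28   1.07  -1.338] [ 3.56914617e-01 -3.50837910e-04  4.20331717e-01] [[ 0.919 -0.003  0.394]
 [-0.001 -1.    -0.006]
 [ 0.394  0.005 -0.919]]
```

View pics/w1.png

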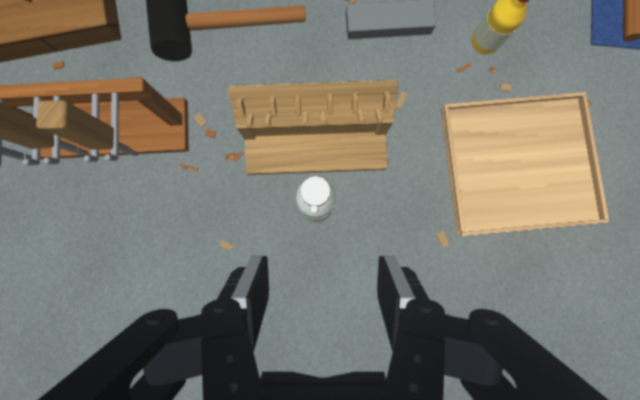

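```bash
python3 - <<'E'
from h import *
C=cal("wrist")
for z in (0,.01,.02,.03):
    a,b=atz(C,(246,173),z),atz(C,(387,169),z); d=b-a; print("front",z,a.round(4),b.round(4),np.linalg.norm(d).round(4),np.arctan2(d[0],-d[1]).round(3))
for z in (.11,.12,.13,.14,.15):
    a,b=atz(C,(231,88),z),atz(C,(396,82),z); d=b-a; print("top",z,a.round(4),b.round(4),np.linalg.norm(d).round(4),np.arctan2(d[0],-d[1]).round(3))
for uv in((231,88),(396,82),(246,173),(387,169)):pass
cl=viewer.trace("wrist","cap"); 
for d in cl[:2]:
    ys,xs=np.nonzero(d["mask"]);print("cap",d["confidence"],d["extent"],atz(C,(xs.mean(),ys.mean()),.185))
print("cap manual",atz(C,(315,191),.185))
t=viewer.trace("wrist","tray")[0]; print("tray",t["confidence"],t["extent"],fit([(C,t["mask"])],[box(-.111,.111,-.121,.121,0,.02)],[.506,-.339,.097]))
Cs,_=grab("scene");Cd,_=grab("side")
for n,c in(("scene",Cs),("side",Cd),("wrist",C)):
    b=viewer.trace(n,"block")[0]; ys,xs=np.nonzero(b["mask"]); 
    cnt=max(cv2.findContours(b["mask"].astype(np.uint8),0,2)[0],key=cv2.contourArea); print(n,cv2.approxPolyDP(cv2.convexHull(cnt),4,True).reshape(-1,2).tolist())
E
```

```text
front 0 [0.4929 0.1267 0.    ] [ 0.4995 -0.1128  0.    ] 0.2396 0.028
front 0.01 [0.4909 0.1244 0.01  ] [ 0.4974 -0.1108  0.01  ] 0.2353 0.028
front 0.02 [0.4888 0.1222 0.02  ] [ 0.4952 -0.1088  0.02  ] 0.2311 0.028
front 0.03 [0.4868 0.1199 0.03  ] [ 0.4931 -0.1069  0.03  ] 0.2269 0.028
top 0.11 [0.5918 0.1256 0.11  ] [ 0.6006 -0.1064  0.11  ] 0.2322 0.038
top 0.12 [0.5871 0.1228 0.12  ] [ 0.5957 -0.1041  0.12  ] 0.2271 0.038
top 0.13 [0.5824 0.12   0.13  ] [ 0.5908 -0.1018  0.13  ] 0.222 0.038
top 0.14 [0.5777 0.1173 0.14  ] [ 0.586  -0.0995  0.14  ] 0.2169 0.038
top 0.15 [0.5731 0.1145 0.15  ] [ 0.5811 -0.0972  0.15  ] 0.2119 0.038
cap 0.78 [299.9, 179.4, 332.2, 213.2] [0.43203082 0.00634207 0.185     ]
cap 0.36 [147.2, 0.0, 303.1, 64.0] [0.6365117  0.13877453 0.185     ]
cap manual [0.43451342 0.00623475 0.185     ]
tray 0.59 [441.4, 89.8, 607.4, 235.8] (array([ 0.50643   , -0.33636463,  0.08866038]), np.float64(0.004313662362507686))
scene [[287, 174], [304, 168], [376, 199], [363, 234], [287, 204]]
side [[325, 176], [356, 208], [345, 269], [307, 263], [304, 253]]
wrist [[396, 80], [386, 169], [247, 173], [230, 86]]
```

```bash
python3 - <<'E'
from h import *
show([("blk",[.42,.008,.31],np.pi-.4,.03),("rack",[.40,.35,.37],np.pi-.4,.03)])
show([("rack from blk",[.40,.35,.37],np.pi-.4,.03)],(np.array([.42,.008,.31]),Rt(np.pi-.4,.03)))
E
```

```text
blk d [ 11.9  -8.  124.6] r [ 0.011  0.001 -0.028] rows>=2.0
rack d [  16.7 -350.1   61.9] r [ 0.011  0.001 -0.028] rows>=5.7
rack from blk d [  14.4 -342.4  -59.1] r [0. 0. 0.] rows>=5.6
```

Emit:
jog_arm(
  plan=[
    {"dx": 4, "dy": -3, "dz": 40, "rx": 0, "ry": 0, "rz": -0.01, "jaw": 50},
    {"dx": 8, "dy": -6, "dz": 80, "rx": 0.01, "ry": 0, "rz": -0.02, "jaw": 50},
    {"dx": 12, "dy": -8, "dz": 125, "rx": 0.01, "ry": 0, "rz": -0.028, "jaw": 50},
    {"dx": 12, "dy": -8, "dz": 125, "rx": 0.01, "ry": 0, "rz": -0.028, "jaw": 50},
    {"dx": 12, "dy": -8, "dz": 125, "rx": 0.01, "ry": 0, "rz": -0.028, "jaw": 50},
  ],
)

```text
t: 5.4
tcp_pos: [0.4199, 0.0079, 0.3105]
tcp_rot: [0.98, 0.015, 0.198, -0.002]
contact_force: [0.9, 0.6, 1.2]
opening: 0.585
gripper_force: 0.0
```

```bash
python3 - <<'E'
from h import *
import pickle
s=r.sense();print(s["joint_pos"].round(3),s["tcp_pos"])
C,im=grab("wrist"); pickle.dump((C,im),open("blk.pkl","wb"))
cv2.imwrite("pics/w2.png",cv2.resize(cv2.cvtColor(im[:290],cv2.COLOR_RGB2BGR),(800,363),interpolation=cv2.INTER_CUBIC))
E
```

```text
[ 0.707 -0.183 -0.73   2.166 -0.179  0.718 -1.469] [0.41993696 0.00791178 0.31049736]
```

View pics/w2.png

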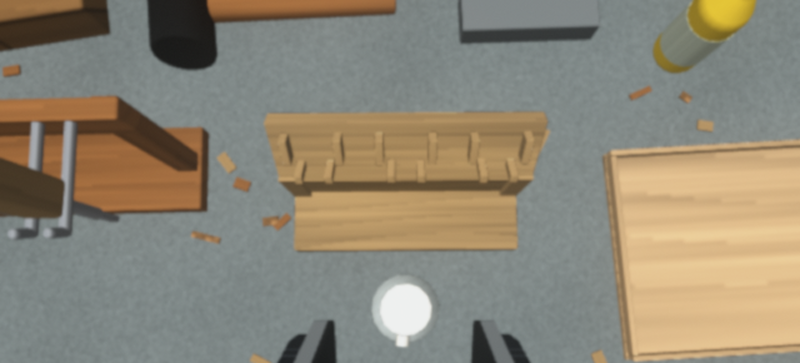

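```bash
cat >> h.py <<'E'
a35=np.radians(35)
def slope(us,vs,yaw,pts):
    """pts (s up-slope, lateral l (+ = world +y side), n out of slope) relative to the middle seat, m"""
    p=np.atleast_2d(pts).astype(float); s,l,n=p.T
    u=s*np.sin(a35)-n*np.cos(a35); z=.1+s*np.cos(a35)+n*np.sin(a35)
    c,q=np.cos(yaw),np.sin(yaw); return np.c_[us+c*u-q*l,vs+q*u+c*l,z]
E
cat > ov.py <<'E'
from h import *
import pickle,sys
C,im=pickle.load(open("blk.pkl","rb")); us,vs,yaw=map(float,sys.argv[1:4])
x0,x1,y0,y1,k=205,450,80,215,3.2
b=cv2.resize(cv2.cvtColor(im[y0:y1,x0:x1],cv2.COLOR_RGB2BGR),None,fx=k,fy=k,interpolation=cv2.INTER_CUBIC)
def L(a,c,col):
    q=(proj(C,slope(us,vs,yaw,[a,c]))+.5-[x0,y0])*k; cv2.line(b,*[tuple(map(int,t)) for t in q],col,1)
for ch in(-1,0,1):
    o=.08*ch
    for s in(-1,1):
        L((0,o+s*.0095,.009),(0,o+s*.0095,-.015),(0,0,255))
        L((0,o+s*.019,-.001),(.027,o+s*.019,-.001),(255,0,0))
L((.036,-.118,-.015),(.036,.118,-.015),(0,255,0))
cv2.imwrite("pics/"+sys.argv[4],b)
E
python3 ov.py .560 .009 .03 ov1.png
```

```text
(no output)
```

View pics/ov1.png

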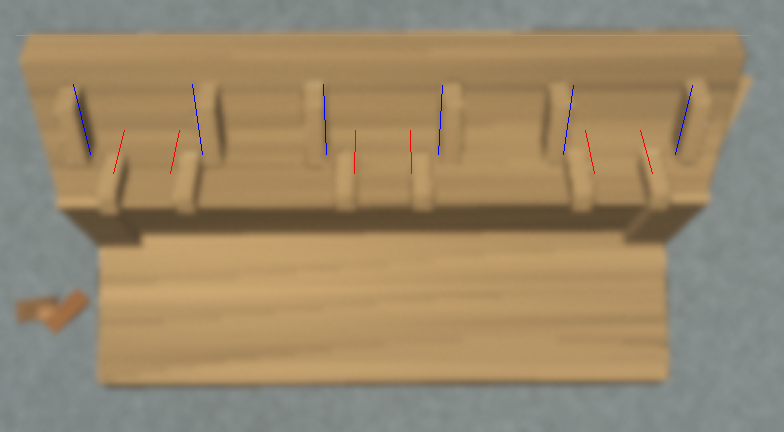

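```bash
python3 - <<'E'
from h import *
import pickle
C,im=pickle.load(open("blk.pkl","rb"))
from scipy.optimize import brentq
print("cam",-C[1].T@C[2])
U=lambda x,y:(x/3.2+205-.5,y/3.2+80-.5)
for n,a,b,w in(("back top",(25,35),(742,33),.236),("front top",(20,60),(748,58),.236),("slope bottom",(58,205),(708,203),.236),("base front",(97,383),(667,380),.236),("railtops c-c outer",(62,88),(710,83),.16+.038+.012),("rail inner",(80,95),(690,92),.198),("stud inner low",(120,208),(650,205),.179)):
    f=lambda z:np.linalg.norm(atz(C,U(*a),z)-atz(C,U(*b),z))-w
    z=brentq(f,-.1,.3); p,q=atz(C,U(*a),z),atz(C,U(*b),z); print(n,"z %.4f"%z,((p+q)/2).round(4),np.arctan2((p-q)[0],-(p-q)[1])-np.pi)
E
```

```text
cam [0.43990927 0.007453   0.45706401]
back top z 0.1134 [0.597  0.0099 0.1134] -6.2501132194650575
front top z 0.1177 [0.5866 0.0095 0.1177] -6.250191173887372
slope bottom z 0.0718 [0.5518 0.0085 0.0718] -6.250048301104096
base front z 0.0105 [0.4944 0.0069 0.0105] -6.2480832035751765
railtops c-c outer z 0.1170 [0.578  0.0086 0.117 ] -6.2450831229666655
rail inner z 0.1162 [0.5756 0.0088 0.1162] -6.247992289792458
stud inner low z 0.0986 [0.5432 0.0078 0.0986] -6.2474073157343835
```

Emit:
jog_arm(
  plan=[
    {"dx": 2, "dy": -40, "dz": -30, "rx": 0, "ry": 0, "rz": 0, "jaw": 50},
    {"dx": 4, "dy": -95, "dz": -59, "rx": 0, "ry": 0, "rz": 0, "jaw": 50},
    {"dx": 7, "dy": -155, "dz": -59, "rx": 0, "ry": 0, "rz": 0, "jaw": 50},
    {"dx": 10, "dy": -215, "dz": -59, "rx": 0, "ry": 0, "rz": 0, "jaw": 50},
    {"dx": 12, "dy": -275, "dz": -59, "rx": 0, "ry": 0, "rz": 0, "jaw": 50},
    {"dx": 14, "dy": -335, "dz": -59, "rx": 0, "ry": 0, "rz": 0, "jaw": 50},
    {"dx": 14, "dy": -342, "dz": -59, "rx": 0, "ry": 0, "rz": 0, "jaw": 50},
    {"dx": 14, "dy": -342, "dz": -59, "rx": 0, "ry": 0, "rz": 0, "jaw": 50},
  ],
)

```text
t: 6.45
tcp_pos: [0.4, 0.2889, 0.372]
tcp_rot: [0.981, 0.015, 0.193, -0.006]
contact_force: [0.4, -0.8, 0.2]
opening: 0.582
gripper_force: 0.0
```

```bash
python3 - <<'E'
from h import *
s=r.sense();print(s["joint_pos"].round(3),s["tcp_pos"])
C,im=grab("wrist","w3.png")
L=viewer.trace("wrist","gouge0")
H=[box(-.015,.015,-.015,.015,.15,.235)]
for d in L[:4]:
    e=d["extent"]; print(d["confidence"],e,fit([(C,d["mask"])],H,[*atz(C,((e[0]+e[2])/2,(e[1]+e[3])/2),.2)[:2],.03]))
    ys,xs=np.nonzero(d["mask"])
E
```

```text
[-0.078  0.019 -0.857  1.872  0.365  1.036 -2.627] [0.39997272 0.2889114  0.37202796]
0.91 [240.8, 115.3, 288.0, 173.2] (array([0.50680819, 0.34746639, 0.20328517]), np.float64(0.052540121043300275))
0.76 [153.5, 126.4, 230.1, 174.3] (array([ 4.96934145e-01,  4.21405978e-01, -2.31811997e-04]), np.float64(0.06937983778656506))
0.64 [323.9, 122.4, 359.6, 176.9] (array([ 0.50515171,  0.27435786, -0.01269785]), np.float64(0.02929539163359773))
```

View pics/w3.png

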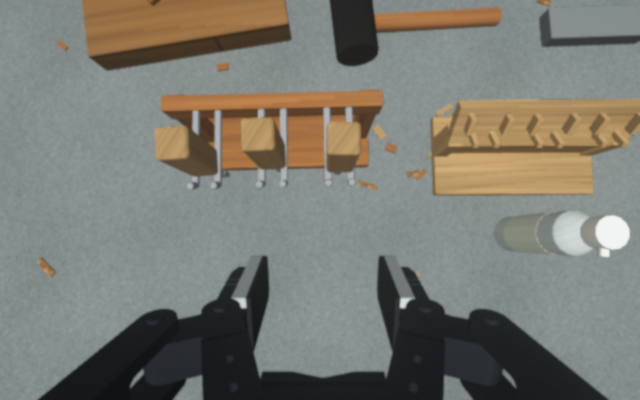

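```bash
cat > kin.py <<'E'
from h import *
import itertools
from scipy.optimize import least_squares
S=[([1.221,.435,.025,1.573,-.012,1.134,-.075],[.1527,-.6061,.2453],[.992398,.123066,0,-.0007575]),
([.457,.278,-.719,1.545,.045,1.871,-1.857],[.36042,-.00078,.41939],[.969,0,-.248,-.001]),
([.664,-.403,-.511,2.033,-.28,1.07,-1.338],[.35691,-.00035,.42033],[.98,-.001,.201,.003]),
([.707,-.183,-.73,2.166,-.179,.718,-1.469],[.41994,.00791,.3105],[.98,.015,.198,-.002]),
([-.078,.019,-.857,1.872,.365,1.036,-2.627],[.39997,.28891,.37203],[.981,.015,.193,-.006])]
def fk(q,p,sg):
    h,L1,L2,L3,f,ps,e1,e2=p; T=np.eye(3);o=np.zeros(3)
    ax="zyzyzyz"; tr=[(0,0,h),(0,0,0),(e1,0,L1),(e2,0,0),(0,0,L2),(0,0,0),(0,0,L3)]
    for i in range(7):
        a=sg[i]*q[i]+(f if i==0 else ps if i==6 else 0)
        T=T@R.from_euler(ax[i],a).as_matrix(); o=o+T@np.array(tr[i])
    return o,T
def res(p,sg):
    e=[]
    for q,t,qu in S:
        o,T=fk(q,p,sg); e+=list((o-t)*3)+list((T-R.from_quat(qu).as_matrix()).ravel())
    return np.array(e)
if __name__=="__main__":
    out=[]
    for s3,s5,s7,s1 in itertools.product((1,-1),repeat=4):
        for f in (-.1,3.0,-2.54):
            for ps in(0,1.57,3.14,-1.57):
                sg=(s1,1,s3,1,s5,1,s7)
                try:
                    b=least_squares(res,[.3,.4,.35,.25,f,ps,0,0],args=(sg,)); out.append((b.cost,sg,b.x.round(4).tolist()))
                except Exception: pass
    out.sort(key=lambda t:t[0])
    for o in out[:3]: print(o)
E
python3 kin.py
```

```text
(np.float64(0.009018452573500603), (-1, 1, -1, 1, -1, 1, -1), [0.2712, 0.5937, 0.4234, 0.3559, -0.0875, 1.489, -0.004, 0.0325])
(np.float64(0.009018452573502296), (-1, 1, -1, 1, -1, 1, -1), [0.2712, 0.5937, 0.4234, 0.3559, -0.0875, 1.489, -0.004, 0.0325])
(np.float64(0.009018452573505281), (-1, 1, -1, 1, -1, 1, -1), [0.2712, 0.5937, 0.4234, 0.3559, -0.0875, 1.489, -0.004, 0.0325])
```

```bash
cat > kin2.py <<'E'
from kin import S,np,R,least_squares
sg=(-1,1,-1,1,-1,1,-1)
def fk(q,p):
    h,L1,L2,L3,e1,e2,e3=p[:7]; of=p[7:]; T=np.eye(3);o=np.zeros(3)
    tr=[(0,0,h),(0,0,0),(e1,0,L1),(e2,0,0),(0,0,L2),(e3,0,0),(0,0,L3)]
    for i in range(7):
        T=T@R.from_euler("zyzyzyz"[i],sg[i]*q[i]+of[i]).as_matrix(); o=o+T@np.array(tr[i])
    return o,T
p0=np.array([.27,.59,.42,.356,0,.03,0,-.0875,0,0,0,0,0,1.489])
def res(p):
    e=[]
    for q,t,qu in S:
        o,T=fk(q,p); e+=list((o-t)*3)+list((T-R.from_quat(qu).as_matrix()).ravel())
    return np.r_[e,(p-p0)*.02]
P=least_squares(res,p0).x
LO=np.array([-2.62,-.44,-1.27,.08,-1.32,.12,-2.74]);HI=np.array([2.62,2.09,1.32,2.57,4.46,2,2.74])
def ik(pos,Rm,n=30,seed=0):
    g=np.random.default_rng(seed); best=[]
    for k in range(n):
        q0=g.uniform(LO,HI)
        f=lambda q:np.r_[(fk(q,P)[0]-pos)*5,(fk(q,P)[1]-Rm).ravel(),.002*(q-(LO+HI)/2)/(HI-LO)]
        b=least_squares(f,q0,bounds=(LO,HI)); best.append((b.cost,b.x))
    best.sort(key=lambda t:t[0]); return best[0]
if __name__=="__main__":
    print(2*least_squares(res,p0).cost,P.round(3).tolist())
    for q,t,qu in S: print(((fk(q,P)[0]-t)*1000).round(1))
E
python3 kin2.py
cat >> h.py <<'E'
FL=np.diag([-1.,-1,1])
E
cat > feas.py <<'E'
from h import *; from kin2 import ik
for l,p,th in(("rackA",[.505,.275,.215],2.3),("rackA",[.505,.275,.215],2.5),("rackA",[.505,.275,.215],2.7),("rackC",[.497,.423,.215],2.3),("rackC",[.497,.423,.215],2.5),("blk+",[.59,.09,.155],2.1),("blk+",[.59,.09,.155],2.4),("blk-",[.59,-.07,.155],2.2),("blk0",[.59,.01,.155],2.9),("blk0",[.59,.01,.155],3.1),("blk0hi",[.59,.01,.255],3.1),("tray",[.55,-.28,.03],3.14),("tray",[.55,-.4,.03],3.14),("tray",[.55,-.4,.03],3.4)):
    for fl in(0,1):
        c,q=ik(np.array(p),Rt(th,.05)@(FL if fl else np.eye(3)),12); print(l,th,"flip" if fl else "non","%.5f"%c,q.round(2))
E
python3 feas.py
```

```text
0.010577901182704224 [0.276, 0.594, 0.438, 0.363, -0.058, 0.019, -0.017, -0.048, 0.047, -0.026, -0.01, -0.024, -0.029, 1.508]
[0.1 6.2 4.6]
[ 5.   5.2 -2.4]
[ 4.5 10.7 -8.5]
[-0.2  5.8  2.7]
[ 3.6 -0.8  3.7]
rackA 2.3 non 0.00000 [-0.62  0.31 -0.33  2.28  1.78  0.7   2.26]
rackA 2.3 flip 0.00000 [-0.56  0.32 -0.41  2.28  1.77  0.73 -0.87]
rackA 2.5 non 0.00000 [-0.08  0.38 -0.95  2.16  1.39  0.81  2.74]
rackA 2.5 flip 0.00000 [-0.41  0.28 -0.47  2.17  1.3   0.58 -0.33]
rackA 2.7 non 0.00000 [-0.63  0.26 -0.09  2.05  0.55  0.52 -2.7 ]
rackA 2.7 flip 0.00000 [-0.35  0.29 -0.46  2.04  0.76  0.61  0.25]
rackC 2.3 non 0.00000 [-0.85  0.45 -0.36  2.05  1.51  0.87  2.39]
rackC 2.3 flip 0.00000 [-0.86  0.44 -0.35  2.05  1.51  0.86 -0.75]
rackC 2.5 non 0.00000 [-0.6   0.44 -0.61  1.95  1.23  0.86  2.74]
rackC 2.5 flip 0.00000 [-0.73  0.41 -0.41  1.95  1.17  0.77 -0.36]
blk+ 2.1 non 0.00000 [-0.37  0.58  0.07  2.5   2.95  1.03  1.45]
blk+ 2.1 flip 0.00000 [-0.11  0.6  -0.31  2.5   2.78  1.09 -1.43]
blk+ 2.4 non 0.00000 [-0.27  0.39 -0.01  2.28  2.79  0.35  1.7 ]
blk+ 2.4 flip 0.00000 [ 0.22  0
[... 252 characters left out ...]
  0.46 -0.64  1.96  0.52  0.62  1.03]
blk0 3.1 non 0.00000 [-0.1   0.47  0.02  1.79 -0.06  0.83 -1.57]
blk0 3.1 flip 0.00000 [ 0.2   0.5  -0.43  1.79  0.26  0.86  1.28]
blk0hi 3.1 non 0.00000 [-0.1   0.36  0.02  1.67 -0.05  1.06 -1.58]
blk0hi 3.1 flip 0.00000 [ 0.11  0.37 -0.29  1.67  0.1   1.06  1.42]
tray 3.14 non 0.00000 [ 0.42  0.69 -0.02  1.78 -0.03  0.66 -1.1 ]
tray 3.14 flip 0.00000 [ 0.77  0.75 -0.58  1.78  0.57  0.77  1.5 ]
tray 3.14 non 0.00000 [ 0.59  0.75 -0.04  1.63 -0.01  0.76 -0.97]
tray 3.14 flip 0.00000 [ 0.87  0.81 -0.53  1.62  0.5   0.84  1.75]
tray 3.4 non 0.00000 [ 0.49  0.85  0.01  1.43  0.11  1.08 -1.11]
tray 3.4 flip 0.00000 [ 0.65  0.86 -0.31  1.42  0.38  1.13  1.83]
```

Emit:
jog_arm(
  plan=[
    {"dx": 0, "dy": 0, "dz": 0, "rx": 0, "ry": 0, "rz": -0.17, "jaw": 50},
    {"dx": 0, "dy": 0, "dz": 0, "rx": 0, "ry": 0, "rz": -0.34, "jaw": 50},
    {"dx": 0, "dy": 0, "dz": 0, "rx": 0, "ry": 0, "rz": -0.51, "jaw": 50},
    {"dx": 0, "dy": 0, "dz": 0, "rx": 0, "ry": 0, "rz": -0.68, "jaw": 50},
    {"dx": 0, "dy": 0, "dz": 0, "rx": 0, "ry": 0, "rz": -0.85, "jaw": 50},
    {"dx": 0, "dy": 0, "dz": 0, "rx": 0, "ry": 0, "rz": -1.02, "jaw": 50},
    {"dx": 0, "dy": 0, "dz": 0, "rx": 0, "ry": 0, "rz": -1.19, "jaw": 50},
    {"dx": 0, "dy": 0, "dz": 0, "rx": 0, "ry": 0, "rz": -1.36, "jaw": 50},
    {"dx": 0, "dy": 0, "dz": 0, "rx": 0, "ry": 0, "rz": -1.53, "jaw": 50},
    {"dx": 0, "dy": 0, "dz": 0, "rx": 0, "ry": 0, "rz": -1.7, "jaw": 50},
    {"dx": 0, "dy": 0, "dz": 0, "rx": 0, "ry": 0, "rz": -1.87, "jaw": 50},
    {"dx": 0, "dy": 0, "dz": 0, "rx": 0, "ry": 0, "rz": -2.04, "jaw": 50},
  ],
)

```text
t: 8.05
tcp_pos: [0.4002, 0.2872, 0.3719]
tcp_rot: [0.499, 0.845, 0.105, 0.162]
contact_force: [0.5, 0.5, 0.2]
opening: 0.589
gripper_force: 0.0
```

```bash
cat >> h.py <<'E'
def show2(targets,start=None,q=True):
    """targets: (label,pos,Rm); shifts from present/given pose"""
    s=r.sense(); p0,R0=(np.array(s["tcp_pos"]),R.from_quat(s["tcp_rot"]).as_matrix()) if start is None else start
    if q: print("q",s["joint_pos"].round(2),"tcp",np.array(s["tcp_pos"]).round(4))
    for l,p,Rm in targets:
        d,w=rel(p,Rm,p0,R0); print(l,"d",d.round(1),"r",w.round(3),"rows>=%.1f"%max(np.linalg.norm(d)/62.5,np.degrees(np.linalg.norm(w))/10.7))
def tcp(axis_pt,Rm,ahead=.005):
    "TCP so that axis_pt lies `ahead` behind the TCP along tool z"
    return np.array(axis_pt)+ahead*Rm[:,2]
SH=[np.array([.505,.275,.15]),np.array([.504,.349,.15]),np.array([.497,.4226,.15])]; RY=.054
BL=(.5525,.0086,.033)
def rackT(i,up=.062,th=2.65):
    Rm=Rt(th,RY)@FL; return tcp(SH[i]+[0,0,up],Rm),Rm
E
python3 - <<'E'
from h import *
p,Rm=rackT(0)
show2([("pre",p-.12*Rm[:,2],Rm)])
E
```

```text
q [-0.02  0.02 -0.91  1.87  0.37  1.04 -0.58] tcp [0.4002 0.2872 0.3719]
pre d [-26.1  13.9  73. ] r [-0.062 -0.089 -1.119] rows>=6.0
```

Emit:
jog_arm(
  plan=[
    {"dx": -4, "dy": 2, "dz": 10, "rx": -0.01, "ry": -0.013, "rz": -0.16, "jaw": 50},
    {"dx": -8, "dy": 4, "dz": 20, "rx": -0.018, "ry": -0.025, "rz": -0.32, "jaw": 50},
    {"dx": -12, "dy": 6, "dz": 31, "rx": -0.027, "ry": -0.038, "rz": -0.48, "jaw": 50},
    {"dx": -15, "dy": 8, "dz": 42, "rx": -0.035, "ry": -0.05, "rz": -0.64, "jaw": 50},
    {"dx": -19, "dy": 10, "dz": 52, "rx": -0.044, "ry": -0.064, "rz": -0.8, "jaw": 50},
    {"dx": -23, "dy": 12, "dz": 62, "rx": -0.053, "ry": -0.076, "rz": -0.96, "jaw": 50},
    {"dx": -26, "dy": 14, "dz": 73, "rx": -0.062, "ry": -0.089, "rz": -1.119, "jaw": 50},
    {"dx": -26, "dy": 14, "dz": 73, "rx": -0.062, "ry": -0.089, "rz": -1.119, "jaw": 50},
    {"dx": -26, "dy": 14, "dz": 73, "rx": -0.062, "ry": -0.089, "rz": -1.119, "jaw": 50},
  ],
)

```text
t: 9.18
tcp_pos: [0.4505, 0.2729, 0.3131]
tcp_rot: [-0.022, 0.97, 0.008, 0.243]
contact_force: [-0.0, 0.5, 0.2]
opening: 0.58
gripper_force: 0.0
```

```bash
python3 - <<'E'
from h import *
p,Rm=rackT(0)
show2([("pre",p-.12*Rm[:,2],Rm),("grasp",p,Rm)])
C,im=grab("wrist","w4.png")
for i in range(3): print(proj(C,[SH[i]+[0,0,.085],SH[i]]).round().tolist())
E
```

```text
q [ 0.02  0.11 -0.94  2.    0.62  0.84  0.34] tcp [0.4505 0.2729 0.3131]
pre d [-0.3 -0.9 -0.1] r [ 0.    -0.001 -0.009] rows>=0.0
grasp d [ -0.5  -0.9 119.9] r [ 0.    -0.001 -0.009] rows>=1.9
[[323.0, 231.0], [323.0, 157.0]]
[[428.0, 233.0], [407.0, 159.0]]
[[535.0, 230.0], [492.0, 156.0]]
```

View pics/w4.png

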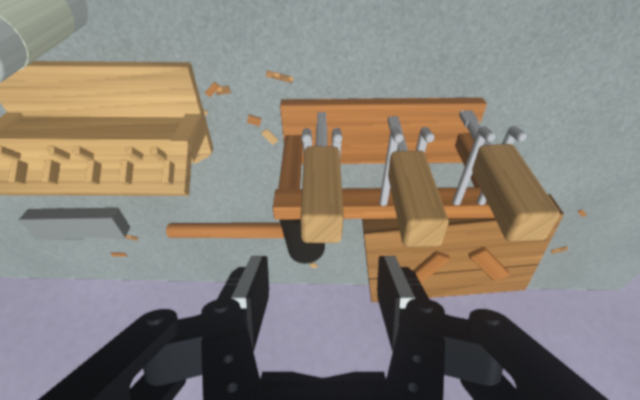

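Emit:
jog_arm(
  plan=[
    {"dx": 0, "dy": -1, "dz": 40, "rx": 0, "ry": 0, "rz": 0, "jaw": 50},
    {"dx": 0, "dy": -1, "dz": 80, "rx": 0, "ry": 0, "rz": 0, "jaw": 50},
    {"dx": 0, "dy": -1, "dz": 105, "rx": 0, "ry": 0, "rz": 0, "jaw": 50},
    {"dx": 0, "dy": -1, "dz": 120, "rx": 0, "ry": 0, "rz": 0, "jaw": 50},
    {"dx": 0, "dy": -1, "dz": 120, "rx": 0, "ry": 0, "rz": 0, "jaw": 50},
    {"dx": 0, "dy": -1, "dz": 120, "rx": 0, "ry": 0, "rz": 0, "jaw": 20},
    {"dx": 0, "dy": -1, "dz": 120, "rx": 0, "ry": 0, "rz": 0, "jaw": 20},
    {"dx": 0, "dy": -1, "dz": 120, "rx": 0, "ry": 0, "rz": 0, "jaw": 20},
    {"dx": 0, "dy": -1, "dz": 120, "rx": 0, "ry": 0, "rz": 0, "jaw": 20},
    {"dx": 0, "dy": -1, "dz": 120, "rx": 0, "ry": 0, "rz": 0, "jaw": 20},
  ],
  grip_force=45,
)

```text
t: 10.48
tcp_pos: [0.5068, 0.2761, 0.2072]
tcp_rot: [-0.025, 0.97, 0.008, 0.243]
contact_force: [-2.4, -0.4, 6.6]
opening: 0.348
gripper_force: 46.8
```

```bash
python3 - <<'E'
from h import *
s=r.sense(); print(s["tcp_pos"],s["opening"],s["gripper_force"],s["contact_force"])
print(rackT(0)[0])
E
```

```text
[0.50677776 0.27606199 0.20720582] 0.34799933380410525 46.808804869651794 [-2.36633648 -0.43908291  6.60459548]
[0.50735671 0.27512739 0.20759209]
```

```bash
cat >> h.py <<'E'
import pickle
def sense_pose():
    s=r.sense(); return np.array(s["tcp_pos"]),R.from_quat(s["tcp_rot"]).as_matrix()
def store(sx,sz=.150):
    "record shoulder in the tool frame, gouge vertical, axis lateral centred in jaws"
    p,Rm=sense_pose(); k=(sx-p[0])
    # lateral: point on the tool's mid plane
    y=Rm[:,1]; S=np.array([sx,0,sz]); S[1]=p[1]+(-(S[0]-p[0])*y[0]-(S[2]-p[2])*y[2])/y[1]
    pickle.dump((Rm.T@(S-p)),open("grip.pkl","wb")); print("shoulder",S.round(4),"in tool",(Rm.T@(S-p)*1000).round(1))
def blockT(l,s=0,n=0,dz=0,th=2.65):
    pr=pickle.load(open("grip.pkl","rb")); Rm=Rt(th+a35,BL[2])@FL
    return slope(*BL,[(s,l,n)])[0]+[0,0,dz]-Rm@pr,Rm
E
python3 - <<'E'
from h import *
store(.505)
p,Rm=sense_pose()
up=p+[0,0,.15]
pre=blockT(-.08,.001,.0015,.12)
show2([("up",up,Rm),("pre",*pre)])
show2([("fromup",*pre)],(up,Rm),q=False)
show2([("down",*blockT(-.08,.001,.0015)),("s-2",*blockT(-.08,-.002,.001))],pre,q=False); print(pre[0])
E
```

```text
shoulder [0.505  0.2761 0.15  ] in tool [28.5 -0.  49.6]
q [-0.11  0.33 -0.82  2.07  0.99  0.73  0.03] tcp [0.5068 0.2761 0.2072]
up d [ -70.7    0.4 -132.3] r [0. 0. 0.] rows>=2.4
pre d [ -85.4 -349.9  -23.9] r [0.006 0.61  0.018] rows>=5.8
fromup d [ -14.7 -350.3  108.4] r [0.006 0.61  0.018] rows>=5.9
down d [-14.3   0.  119.1] r [0. 0. 0.] rows>=1.9
s-2 d [-13.3  -0.  122. ] r [0. 0. 0.] rows>=2.0
[ 0.58869948 -0.07024856  0.26754614]
```

Emit:
jog_arm(
  plan=[
    {"dx": -10, "dy": 0, "dz": -18, "rx": 0, "ry": 0, "rz": 0, "jaw": 20},
    {"dx": -28, "dy": 0, "dz": -53, "rx": 0, "ry": 0, "rz": 0, "jaw": 20},
    {"dx": -50, "dy": 0, "dz": -94, "rx": 0, "ry": 0, "rz": 0, "jaw": 20},
    {"dx": -71, "dy": 0, "dz": -132, "rx": 0, "ry": 0, "rz": 0, "jaw": 20},
    {"dx": -71, "dy": 0, "dz": -132, "rx": 0, "ry": 0, "rz": 0, "jaw": 20},
  ],
)

```text
t: 11.1
tcp_pos: [0.5081, 0.2763, 0.3598]
tcp_rot: [-0.024, 0.969, 0.009, 0.245]
contact_force: [0.4, -0.4, -1.1]
opening: 0.347
gripper_force: 46.0
```

Emit:
jog_arm(
  plan=[
    {"dx": -1, "dy": -30, "dz": 9, "rx": 0, "ry": 0.05, "rz": 0, "jaw": 20},
    {"dx": -3, "dy": -75, "dz": 23, "rx": 0, "ry": 0.13, "rz": 0, "jaw": 20},
    {"dx": -5, "dy": -125, "dz": 39, "rx": 0, "ry": 0.22, "rz": 0.01, "jaw": 20},
    {"dx": -7, "dy": -175, "dz": 54, "rx": 0, "ry": 0.31, "rz": 0.01, "jaw": 20},
    {"dx": -9, "dy": -225, "dz": 70, "rx": 0, "ry": 0.4, "rz": 0.01, "jaw": 20},
    {"dx": -12, "dy": -275, "dz": 85, "rx": 0, "ry": 0.48, "rz": 0.02, "jaw": 20},
    {"dx": -14, "dy": -320, "dz": 99, "rx": 0.01, "ry": 0.56, "rz": 0.02, "jaw": 20},
    {"dx": -15, "dy": -350, "dz": 108, "rx": 0.006, "ry": 0.61, "rz": 0.018, "jaw": 20},
    {"dx": -15, "dy": -350, "dz": 108, "rx": 0.006, "ry": 0.61, "rz": 0.018, "jaw": 20},
    {"dx": -15, "dy": -350, "dz": 108, "rx": 0.006, "ry": 0.61, "rz": 0.018, "jaw": 20},
  ],
)

```text
t: 12.35
tcp_pos: [0.5885, -0.0699, 0.2661]
tcp_rot: [-0.017, 0.998, -0.001, -0.061]
contact_force: [-1.1, 0.8, -1.2]
opening: 0.348
gripper_force: 45.8
```

```bash
python3 - <<'E'
from h import *
show2([("pre",*blockT(-.08,.001,.0015,.12)),("down20",*blockT(-.08,.001,.0015,.02)),("down",*blockT(-.08,.001,.0015)),("s-2",*blockT(-.08,-.002,.001))])
print(r.sense()["gripper_force"],r.sense()["opening"])
grab("wrist","w5.png")
E
```

```text
q [ 0.52  0.56 -0.79  1.47  0.37  1.39  1.3 ] tcp [ 0.5885 -0.0699  0.2661]
pre d [-0.1 -0.3 -1.4] r [ 0.    -0.003  0.   ] rows>=0.0
down20 d [-12.2  -0.4  97.8] r [ 0.    -0.003  0.   ] rows>=1.6
down d [-14.7  -0.4 117.7] r [ 0.    -0.003  0.   ] rows>=1.9
s-2 d [-13.7  -0.4 120.6] r [ 0.    -0.003  0.   ] rows>=1.9
45.81065118312836 0.34800394936319756
```

View pics/w5.png

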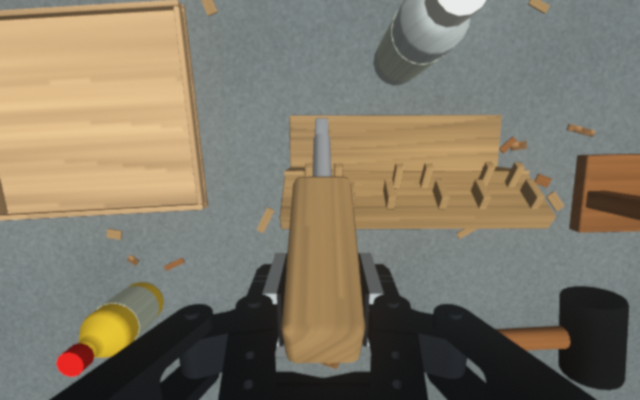

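Emit:
jog_arm(
  plan=[
    {"dx": -4, "dy": 0, "dz": 30, "rx": 0, "ry": 0, "rz": 0, "jaw": 20},
    {"dx": -8, "dy": 0, "dz": 65, "rx": 0, "ry": 0, "rz": 0, "jaw": 20},
    {"dx": -12, "dy": 0, "dz": 95, "rx": 0, "ry": 0, "rz": 0, "jaw": 20},
    {"dx": -13, "dy": 0, "dz": 106, "rx": 0, "ry": 0, "rz": 0, "jaw": 20},
    {"dx": -14, "dy": 0, "dz": 113, "rx": 0, "ry": 0, "rz": 0, "jaw": 20},
    {"dx": -14, "dy": 0, "dz": 117, "rx": 0, "ry": 0, "rz": 0, "jaw": 20},
    {"dx": -14, "dy": 0, "dz": 117, "rx": 0, "ry": 0, "rz": 0, "jaw": 20},
  ],
)

```text
t: 13.28
tcp_pos: [0.5891, -0.0708, 0.1497]
tcp_rot: [-0.016, 0.998, -0.001, -0.06]
contact_force: [0.0, -0.1, 0.4]
opening: 0.345
gripper_force: 45.9
```

```bash
python3 - <<'E'
from h import *
show2([("down",*blockT(-.08,.001,.0015)),("s-2",*blockT(-.08,-.002,.001))])
print(r.sense()["contact_force"])
C,im=grab("wrist"); cv2.imwrite("pics/w6.png",cv2.cvtColor(im,cv2.COLOR_RGB2BGR)[60:400,200:480])
E
```

```text
q [ 0.5   0.66 -0.74  1.61  0.45  1.18  1.24] tcp [ 0.5891 -0.0708  0.1497]
down d [0.1 0.6 2.2] r [-0.    -0.001 -0.   ] rows>=0.0
s-2 d [1.1 0.6 5. ] r [-0.    -0.001 -0.   ] rows>=0.1
[ 0.01302072 -0.10969827  0.40794249]
```

View pics/w6.png

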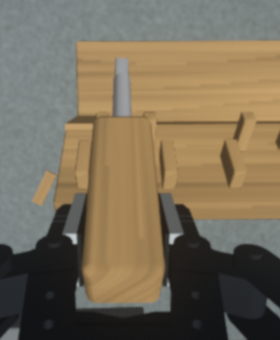

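Emit:
jog_arm(
  plan=[
    {"dx": 0, "dy": 0, "dz": 2, "rx": 0, "ry": 0, "rz": 0, "jaw": 20},
    {"dx": 0.5, "dy": 0, "dz": 4, "rx": 0, "ry": 0, "rz": 0, "jaw": 20},
    {"dx": 0.5, "dy": 0, "dz": 4, "rx": 0, "ry": 0, "rz": 0, "jaw": 20},
  ],
)

```text
t: 13.7
tcp_pos: [0.5889, -0.0709, 0.1465]
tcp_rot: [-0.016, 0.998, -0.001, -0.059]
contact_force: [0.3, -1.2, 7.0]
opening: 0.345
gripper_force: 46.8
```

Emit:
jog_arm(
  plan=[
    {"dx": 0.5, "dy": 0, "dz": 2, "rx": 0, "ry": 0, "rz": 0, "jaw": 20},
    {"dx": 0.5, "dy": 0, "dz": 2, "rx": 0, "ry": 0, "rz": 0, "jaw": 20},
  ],
)

```text
t: 13.95
tcp_pos: [0.5891, -0.071, 0.1463]
tcp_rot: [-0.016, 0.998, -0.002, -0.058]
contact_force: [-0.3, -1.3, 19.8]
opening: 0.341
gripper_force: 48.5
```

Emit:
jog_arm(
  plan=[
    {"dx": 0, "dy": 0, "dz": -2, "rx": 0, "ry": 0, "rz": 0, "jaw": 20},
    {"dx": 0, "dy": 0, "dz": -2, "rx": 0, "ry": 0, "rz": 0, "jaw": 48},
    {"dx": 0, "dy": 0, "dz": -2, "rx": 0, "ry": 0, "rz": 0, "jaw": 48},
    {"dx": 0, "dy": 0, "dz": -2, "rx": 0, "ry": 0, "rz": 0, "jaw": 48},
    {"dx": 0, "dy": 0, "dz": -20, "rx": 0, "ry": 0, "rz": 0, "jaw": 48},
    {"dx": 0, "dy": 0, "dz": -60, "rx": 0, "ry": 0, "rz": 0, "jaw": 48},
    {"dx": 0, "dy": 0, "dz": -115, "rx": 0, "ry": 0, "rz": 0, "jaw": 48},
    {"dx": 0, "dy": 0, "dz": -170, "rx": 0, "ry": 0, "rz": 0, "jaw": 48},
    {"dx": 0, "dy": 0, "dz": -170, "rx": 0, "ry": 0, "rz": 0, "jaw": 48},
  ],
)

```text
t: 15.08
tcp_pos: [0.6097, -0.0689, 0.3179]
tcp_rot: [-0.016, 0.998, -0.001, -0.056]
contact_force: [-0.1, 0.8, -0.6]
opening: 0.568
gripper_force: 0.0
```

```bash
python3 - <<'E'
from h import *
C,im=grab("wrist"); cv2.imwrite("pics/w7.png",cv2.cvtColor(im,cv2.COLOR_RGB2BGR)[40:300,160:560])
g=slope(*BL,[(0,-.08,0),(.085,-.08,0),(-.075,-.08,0)]);print(proj(C,g).round(1).tolist())
for i in (1,2):
    p,Rm=rackT(i); show2([("pre%d"%i,p-.12*Rm[:,2],Rm)])
E
```

```text
[[323.2, 147.1], [323.3, 206.7], [323.1, 109.2]]
q [ 0.49  0.55 -0.78  1.35  0.36  1.51  1.32] tcp [ 0.6086 -0.0695  0.3151]
pre1 d [143.9 420.5  18.4] r [-0.004 -0.607 -0.021] rows>=7.1
q [ 0.49  0.55 -0.78  1.35  0.36  1.51  1.32] tcp [ 0.6086 -0.0695  0.3151]
pre2 d [148.5 494.3  18.9] r [-0.004 -0.607 -0.021] rows>=8.3
```

View pics/w7.png

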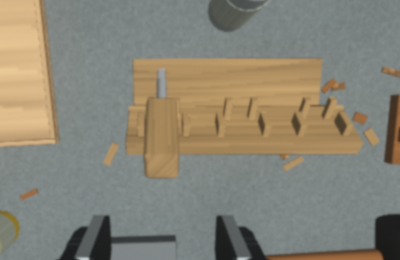

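Emit:
jog_arm(
  plan=[
    {"dx": 10, "dy": 30, "dz": 1, "rx": 0, "ry": -0.05, "rz": 0, "jaw": 50},
    {"dx": 26, "dy": 75, "dz": 3, "rx": 0, "ry": -0.11, "rz": 0, "jaw": 50},
    {"dx": 44, "dy": 130, "dz": 6, "rx": 0, "ry": -0.19, "rz": -0.01, "jaw": 50},
    {"dx": 63, "dy": 185, "dz": 8, "rx": 0, "ry": -0.27, "rz": -0.01, "jaw": 50},
    {"dx": 82, "dy": 240, "dz": 10, "rx": 0, "ry": -0.35, "rz": -0.01, "jaw": 50},
    {"dx": 101, "dy": 295, "dz": 13, "rx": 0, "ry": -0.43, "rz": -0.015, "jaw": 50},
    {"dx": 120, "dy": 350, "dz": 15, "rx": 0, "ry": -0.51, "rz": -0.02, "jaw": 50},
    {"dx": 135, "dy": 395, "dz": 17, "rx": 0, "ry": -0.57, "rz": -0.02, "jaw": 50},
    {"dx": 144, "dy": 420.5, "dz": 18, "rx": -0.004, "ry": -0.607, "rz": -0.021, "jaw": 50},
    {"dx": 144, "dy": 420.5, "dz": 18, "rx": -0.004, "ry": -0.607, "rz": -0.021, "jaw": 50},
    {"dx": 144, "dy": 420.5, "dz": 18, "rx": -0.004, "ry": -0.607, "rz": -0.021, "jaw": 50},
  ],
)

```text
t: 16.5
tcp_pos: [0.449, 0.3442, 0.3108]
tcp_rot: [-0.026, 0.97, 0.006, 0.24]
contact_force: [0.2, 0.5, 0.5]
opening: 0.59
gripper_force: 0.0
```

```bash
python3 - <<'E'
from h import *
p,Rm=rackT(1); show2([("grasp",p,Rm)])
C,im=grab("wrist")
L=viewer.trace("wrist","gouge1")
H=[box(-.015,.015,-.015,.015,.15,.235)]
for d in L[:4]:
    e=d["extent"]; print(d["confidence"],e,fit([(C,d["mask"])],H,[*atz(C,((e[0]+e[2])/2,(e[1]+e[3])/2),.2)[:2],.03]))
print(proj(C,[SH[1]+[0,0,.085],SH[2]+[0,0,.085]]))
E
```

```text
q [-0.19  0.22 -0.92  1.9   0.74  0.97  0.15] tcp [0.449  0.3442 0.3108]
grasp d [ -2.8   2.  118.1] r [-0.002 -0.007 -0.   ] rows>=1.9
0.75 [391.2, 111.0, 455.2, 241.1] (array([0.49646001, 0.42079867, 0.28424612]), np.float64(0.07949345499924726))
0.7 [302.5, 116.2, 350.3, 245.3] (array([0.50500934, 0.34868533, 0.10615003]), np.float64(0.09837274619349391))
[[327.17649736 235.15588142]
 [434.27386046 232.40239382]]
```

Emit:
jog_arm(
  plan=[
    {"dx": -1, "dy": 1, "dz": 40, "rx": 0, "ry": 0, "rz": 0, "jaw": 50},
    {"dx": -2, "dy": 2, "dz": 80, "rx": 0, "ry": -0.007, "rz": 0, "jaw": 50},
    {"dx": -3, "dy": 2, "dz": 105, "rx": 0, "ry": -0.007, "rz": 0, "jaw": 50},
    {"dx": -3, "dy": 2, "dz": 118, "rx": 0, "ry": -0.007, "rz": 0, "jaw": 50},
    {"dx": -3, "dy": 2, "dz": 118, "rx": 0, "ry": -0.007, "rz": 0, "jaw": 50},
    {"dx": -3, "dy": 2, "dz": 118, "rx": 0, "ry": -0.007, "rz": 0, "jaw": 20},
    {"dx": -3, "dy": 2, "dz": 118, "rx": 0, "ry": -0.007, "rz": 0, "jaw": 20},
    {"dx": -3, "dy": 2, "dz": 118, "rx": 0, "ry": -0.007, "rz": 0, "jaw": 20},
    {"dx": -3, "dy": 2, "dz": 118, "rx": 0, "ry": -0.007, "rz": 0, "jaw": 20},
    {"dx": -3, "dy": 2, "dz": 118, "rx": 0, "ry": -0.007, "rz": 0, "jaw": 20},
  ],
  grip_force=45,
)

```text
t: 17.85
tcp_pos: [0.5065, 0.3509, 0.2096]
tcp_rot: [-0.026, 0.969, 0.007, 0.245]
contact_force: [-2.1, -1.1, 7.2]
opening: 0.346
gripper_force: 47.3
```

```bash
python3 - <<'E'
from h import *
store(.505)
p,Rm=sense_pose()
up=p+[0,0,.15]
pre=blockT(0,.001,.0015,.12)
show2([("up",up,Rm)])
show2([("fromup",*pre)],(up,Rm),q=False)
show2([("down",*blockT(0,.001,.0015)),("s-2",*blockT(0,-.002,.001))],pre,q=False); print(r.sense()["opening"],r.sense()["gripper_force"])
E
```

```text
shoulder [0.505  0.3509 0.15  ] in tool [29.7  0.  51.8]
q [-0.28  0.41 -0.8   1.96  1.01  0.84 -0.06] tcp [0.5065 0.3509 0.2096]
up d [-7.12e+01  1.00e-01 -1.32e+02] r [0. 0. 0.] rows>=2.4
fromup d [ -12.2 -345.1  108.8] r [0.005 0.614 0.021] rows>=5.8
down d [-14.3   0.  119.1] r [0. 0. 0.] rows>=1.9
s-2 d [-13.3  -0.  122. ] r [0. 0. 0.] rows>=2.0
0.34581163926278835 47.34910547733307
```

Emit:
jog_arm(
  plan=[
    {"dx": -10, "dy": 0, "dz": -18, "rx": 0, "ry": 0, "rz": 0, "jaw": 20},
    {"dx": -28, "dy": 0, "dz": -53, "rx": 0, "ry": 0, "rz": 0, "jaw": 20},
    {"dx": -50, "dy": 0, "dz": -94, "rx": 0, "ry": 0, "rz": 0, "jaw": 20},
    {"dx": -71, "dy": 0, "dz": -132, "rx": 0, "ry": 0, "rz": 0, "jaw": 20},
    {"dx": -71, "dy": 0, "dz": -132, "rx": 0, "ry": 0, "rz": 0, "jaw": 20},
  ],
)

```text
t: 18.48
tcp_pos: [0.507, 0.3518, 0.3623]
tcp_rot: [-0.026, 0.969, 0.008, 0.246]
contact_force: [-0.8, -0.5, -1.5]
opening: 0.345
gripper_force: 46.7
```

Emit:
jog_arm(
  plan=[
    {"dx": -1, "dy": -30, "dz": 9, "rx": 0, "ry": 0.05, "rz": 0, "jaw": 20},
    {"dx": -3, "dy": -75, "dz": 23, "rx": 0, "ry": 0.13, "rz": 0, "jaw": 20},
    {"dx": -4, "dy": -125, "dz": 39, "rx": 0, "ry": 0.22, "rz": 0.01, "jaw": 20},
    {"dx": -6, "dy": -175, "dz": 55, "rx": 0, "ry": 0.31, "rz": 0.01, "jaw": 20},
    {"dx": -8, "dy": -225, "dz": 71, "rx": 0, "ry": 0.4, "rz": 0.01, "jaw": 20},
    {"dx": -10, "dy": -275, "dz": 87, "rx": 0, "ry": 0.49, "rz": 0.02, "jaw": 20},
    {"dx": -11, "dy": -318, "dz": 100, "rx": 0.005, "ry": 0.57, "rz": 0.02, "jaw": 20},
    {"dx": -12, "dy": -345, "dz": 109, "rx": 0.005, "ry": 0.614, "rz": 0.021, "jaw": 20},
    {"dx": -12, "dy": -345, "dz": 109, "rx": 0.005, "ry": 0.614, "rz": 0.021, "jaw": 20},
    {"dx": -12, "dy": -345, "dz": 109, "rx": 0.005, "ry": 0.614, "rz": 0.021, "jaw": 20},
  ],
)

```text
t: 19.73
tcp_pos: [0.5864, 0.0103, 0.2675]
tcp_rot: [-0.017, 0.998, -0.001, -0.061]
contact_force: [-0.2, 0.4, -0.4]
opening: 0.346
gripper_force: 46.5
```

```bash
python3 - <<'E'
from h import *
show2([("down",*blockT(0,.001,.0015)),("s-2",*blockT(0,-.002,.001))])
print(r.sense()["opening"],r.sense()["gripper_force"])
E
```

```text
q [ 0.42  0.56 -0.84  1.48  0.37  1.4   1.16] tcp [0.5864 0.0103 0.2675]
down d [-15.3  -0.5 116.9] r [-0.001 -0.002  0.   ] rows>=1.9
s-2 d [-14.3  -0.5 119.8] r [-0.001 -0.002  0.   ] rows>=1.9
0.34575153533212066 46.49984836578369
```

Emit:
jog_arm(
  plan=[
    {"dx": -4, "dy": 0, "dz": 30, "rx": 0, "ry": 0, "rz": 0, "jaw": 20},
    {"dx": -8, "dy": 0, "dz": 65, "rx": 0, "ry": 0, "rz": 0, "jaw": 20},
    {"dx": -12, "dy": -0.5, "dz": 95, "rx": 0, "ry": 0, "rz": 0, "jaw": 20},
    {"dx": -14, "dy": -0.5, "dz": 108, "rx": 0, "ry": 0, "rz": 0, "jaw": 20},
    {"dx": -15, "dy": -0.5, "dz": 114, "rx": 0, "ry": 0, "rz": 0, "jaw": 20},
    {"dx": -15, "dy": -0.5, "dz": 117, "rx": 0, "ry": 0, "rz": 0, "jaw": 20},
    {"dx": -15, "dy": -0.5, "dz": 118.5, "rx": 0, "ry": 0, "rz": 0, "jaw": 20},
    {"dx": -15, "dy": -0.5, "dz": 118.5, "rx": 0, "ry": 0, "rz": 0, "jaw": 20},
  ],
)

```text
t: 20.72
tcp_pos: [0.587, 0.0093, 0.1503]
tcp_rot: [-0.016, 0.998, -0.002, -0.06]
contact_force: [-6.6, 0.5, 7.6]
opening: 0.346
gripper_force: 47.3
```

Emit:
jog_arm(
  plan=[
    {"dx": 0, "dy": 0, "dz": 1.5, "rx": 0, "ry": 0, "rz": 0, "jaw": 20},
    {"dx": 0, "dy": 0, "dz": 1.5, "rx": 0, "ry": 0, "rz": 0, "jaw": 20},
  ],
)

```text
t: 20.98
tcp_pos: [0.5866, 0.0094, 0.1493]
tcp_rot: [-0.016, 0.998, -0.002, -0.061]
contact_force: [-7.7, -1.0, 12.2]
opening: 0.345
gripper_force: 46.4
```

```bash
python3 - <<'E'
from h import *
show2([("down",*blockT(0,.001,.0015)),("s-2",*blockT(0,-.002,.001))])
print(r.sense()["contact_force"])
E
```

```text
q [ 0.4   0.67 -0.79  1.63  0.46  1.18  1.09] tcp [0.5866 0.0094 0.1493]
down d [-0.8  0.3 -0.3] r [-0.001 -0.002 -0.   ] rows>=0.0
s-2 d [0.2 0.3 2.6] r [-0.001 -0.002 -0.   ] rows>=0.0
[-7.70361149 -0.95389629 12.23006977]
```

Emit:
jog_arm(
  plan=[
    {"dx": 1.1, "dy": 0, "dz": 1.1, "rx": 0, "ry": 0, "rz": 0, "jaw": 20},
    {"dx": 2.2, "dy": 0, "dz": 2.2, "rx": 0, "ry": 0, "rz": 0, "jaw": 20},
    {"dx": 2.2, "dy": 0, "dz": 2.2, "rx": 0, "ry": 0, "rz": 0, "jaw": 20},
  ],
)

```text
t: 21.35
tcp_pos: [0.5864, 0.0093, 0.1492]
tcp_rot: [-0.016, 0.998, -0.002, -0.058]
contact_force: [-4.5, -1.6, 21.1]
opening: 0.349
gripper_force: 47.0
```

```bash
python3 - <<'E'
from h import *
show2([("seat",*blockT(0,0,0))])
f=r.sense()["contact_force"];print(f,"n",-.819*f[0]+.574*f[2],"s",.574*f[0]+.819*f[2])
E
```

```text
q [ 0.4   0.66 -0.79  1.63  0.46  1.17  1.09] tcp [0.5864 0.0093 0.1492]
seat d [-1.9  0.4  1.1] r [-0.001  0.003 -0.001] rows>=0.0
[-4.48282077 -1.58726099 21.13371749] n 15.802184050999095 s 14.735375497002817
```

Emit:
jog_arm(
  plan=[
    {"dx": -1, "dy": 0, "dz": -2, "rx": 0, "ry": 0, "rz": 0, "jaw": 20},
    {"dx": -1, "dy": 0, "dz": -2, "rx": 0, "ry": 0, "rz": 0, "jaw": 48},
    {"dx": -1, "dy": 0, "dz": -2, "rx": 0, "ry": 0, "rz": 0, "jaw": 48},
    {"dx": -1, "dy": 0, "dz": -2, "rx": 0, "ry": 0, "rz": 0, "jaw": 48},
    {"dx": -1, "dy": 0, "dz": -20, "rx": 0, "ry": 0, "rz": 0, "jaw": 48},
    {"dx": -1, "dy": 0, "dz": -60, "rx": 0, "ry": 0, "rz": 0, "jaw": 48},
    {"dx": -1, "dy": 0, "dz": -115, "rx": 0, "ry": 0, "rz": 0, "jaw": 48},
    {"dx": -1, "dy": 0, "dz": -170, "rx": 0, "ry": 0, "rz": 0, "jaw": 48},
    {"dx": -1, "dy": 0, "dz": -170, "rx": 0, "ry": 0, "rz": 0, "jaw": 48},
  ],
)

```text
t: 22.48
tcp_pos: [0.6086, 0.0109, 0.3199]
tcp_rot: [-0.016, 0.998, -0.001, -0.056]
contact_force: [-1.1, 0.1, 0.3]
opening: 0.562
gripper_force: 0.0
```

```bash
python3 - <<'E'
from h import *
C,im=grab("wrist"); b=cv2.cvtColor(im,cv2.COLOR_RGB2BGR)[60:260,120:440]; cv2.imwrite("pics/w8.png",cv2.resize(b,None,fx=2.5,fy=2.5,interpolation=cv2.INTER_CUBIC))
for l in(-.08,0):
  g=slope(*BL,[(0,l,0),(.085,l,0),(-.075,l,0)]);print(((proj(C,g)-[120,60])*2.5).round().tolist())
p,Rm=rackT(2); show2([("pre2",p-.12*Rm[:,2],Rm)])
E
```

```text
[[314.0, 214.0], [274.0, 361.0], [339.0, 120.0]]
[[508.0, 214.0], [509.0, 361.0], [508.0, 120.0]]
q [ 0.4   0.56 -0.83  1.36  0.37  1.51  1.18] tcp [0.6075 0.0103 0.3171]
pre2 d [149.9 414.5  21. ] r [-0.004 -0.607 -0.021] rows>=7.1
```

View pics/w8.png

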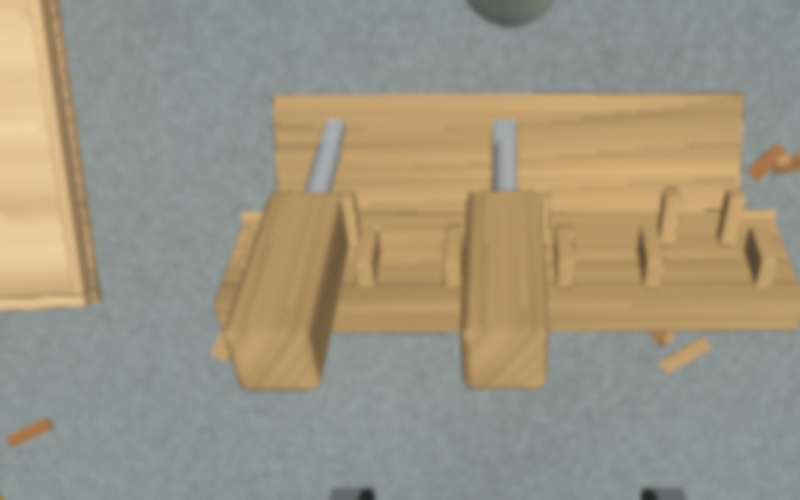

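Emit:
jog_arm(
  plan=[
    {"dx": 10, "dy": 30, "dz": 1, "rx": 0, "ry": -0.05, "rz": 0, "jaw": 50},
    {"dx": 27, "dy": 75, "dz": 3, "rx": 0, "ry": -0.11, "rz": 0, "jaw": 50},
    {"dx": 46, "dy": 128, "dz": 6, "rx": 0, "ry": -0.19, "rz": -0.01, "jaw": 50},
    {"dx": 66, "dy": 183, "dz": 9, "rx": 0, "ry": -0.27, "rz": -0.01, "jaw": 50},
    {"dx": 86, "dy": 238, "dz": 12, "rx": 0, "ry": -0.35, "rz": -0.01, "jaw": 50},
    {"dx": 106, "dy": 292, "dz": 15, "rx": 0, "ry": -0.43, "rz": -0.015, "jaw": 50},
    {"dx": 126, "dy": 346, "dz": 18, "rx": 0, "ry": -0.51, "rz": -0.02, "jaw": 50},
    {"dx": 141, "dy": 390, "dz": 20, "rx": 0, "ry": -0.57, "rz": -0.02, "jaw": 50},
    {"dx": 150, "dy": 414.5, "dz": 21, "rx": -0.004, "ry": -0.607, "rz": -0.021, "jaw": 50},
    {"dx": 150, "dy": 414.5, "dz": 21, "rx": -0.004, "ry": -0.607, "rz": -0.021, "jaw": 50},
    {"dx": 150, "dy": 414.5, "dz": 21, "rx": -0.004, "ry": -0.607, "rz": -0.021, "jaw": 50},
  ],
)

```text
t: 23.9
tcp_pos: [0.4421, 0.4178, 0.3101]
tcp_rot: [-0.026, 0.97, 0.005, 0.24]
contact_force: [0.6, -0.7, 0.7]
opening: 0.581
gripper_force: 0.0
```

```bash
python3 - <<'E'
from h import *
p,Rm=rackT(2); show2([("grasp",p,Rm)])
C,im=grab("wrist")
L=viewer.trace("wrist","gouge1")
H=[box(-.015,.015,-.015,.015,.15,.235)]
for d in L[:2]:
    e=d["extent"]; print(d["confidence"],e,fit([(C,d["mask"])],H,[*atz(C,((e[0]+e[2])/2,(e[1]+e[3])/2),.2)[:2],.03]))
E
```

```text
q [-0.39  0.32 -0.87  1.79  0.81  1.08  0.03] tcp [0.4421 0.4178 0.3101]
grasp d [ -3.    2.2 117.5] r [-0.003 -0.006 -0.   ] rows>=1.9
0.59 [305.2, 115.2, 351.7, 247.9] (array([0.49483798, 0.42255951, 0.12137769]), np.float64(0.11138200548750292))
```

Emit:
jog_arm(
  plan=[
    {"dx": -1, "dy": 1, "dz": 40, "rx": 0, "ry": 0, "rz": 0, "jaw": 50},
    {"dx": -2, "dy": 2, "dz": 80, "rx": 0, "ry": -0.006, "rz": 0, "jaw": 50},
    {"dx": -3, "dy": 2, "dz": 105, "rx": 0, "ry": -0.006, "rz": 0, "jaw": 50},
    {"dx": -3, "dy": 2, "dz": 117, "rx": 0, "ry": -0.006, "rz": 0, "jaw": 50},
    {"dx": -3, "dy": 2, "dz": 117, "rx": 0, "ry": -0.006, "rz": 0, "jaw": 50},
    {"dx": -3, "dy": 2, "dz": 117, "rx": 0, "ry": -0.006, "rz": 0, "jaw": 20},
    {"dx": -3, "dy": 2, "dz": 117, "rx": 0, "ry": -0.006, "rz": 0, "jaw": 20},
    {"dx": -3, "dy": 2, "dz": 117, "rx": 0, "ry": -0.006, "rz": 0, "jaw": 20},
    {"dx": -3, "dy": 2, "dz": 117, "rx": 0, "ry": -0.006, "rz": 0, "jaw": 20},
    {"dx": -3, "dy": 2, "dz": 117, "rx": 0, "ry": -0.006, "rz": 0, "jaw": 20},
  ],
  grip_force=45,
)

```text
t: 25.25
tcp_pos: [0.4988, 0.4244, 0.2098]
tcp_rot: [-0.026, 0.969, 0.007, 0.244]
contact_force: [-1.5, -1.2, 6.7]
opening: 0.344
gripper_force: 46.7
```

```bash
python3 - <<'E'
from h import *
store(.496)
p,Rm=sense_pose()
up=p+[0,0,.15]
pre=blockT(.08,.001,.0015,.12)
show2([("up",up,Rm)])
show2([("fromup",*pre)],(up,Rm),q=False)
print(r.sense()["opening"],r.sense()["gripper_force"])
E
```

```text
shoulder [0.496  0.4243 0.15  ] in tool [30.9  0.  51.3]
q [-0.43  0.48 -0.77  1.85  1.01  0.94 -0.11] tcp [0.4988 0.4244 0.2098]
up d [ -71.1    0.  -132.1] r [0. 0. 0.] rows>=2.4
fromup d [ -17.6 -338.9  112.6] r [0.004 0.613 0.021] rows>=5.7
0.3440946139767329 46.672561168670654
```

Emit:
jog_arm(
  plan=[
    {"dx": -10, "dy": 0, "dz": -18, "rx": 0, "ry": 0, "rz": 0, "jaw": 20},
    {"dx": -28, "dy": 0, "dz": -53, "rx": 0, "ry": 0, "rz": 0, "jaw": 20},
    {"dx": -50, "dy": 0, "dz": -94, "rx": 0, "ry": 0, "rz": 0, "jaw": 20},
    {"dx": -71, "dy": 0, "dz": -132, "rx": 0, "ry": 0, "rz": 0, "jaw": 20},
    {"dx": -71, "dy": 0, "dz": -132, "rx": 0, "ry": 0, "rz": 0, "jaw": 20},
  ],
)

```text
t: 25.88
tcp_pos: [0.4993, 0.4254, 0.3627]
tcp_rot: [-0.026, 0.969, 0.008, 0.246]
contact_force: [-0.5, 0.6, -0.9]
opening: 0.344
gripper_force: 46.0
```

Emit:
jog_arm(
  plan=[
    {"dx": -1, "dy": -30, "dz": 9, "rx": 0, "ry": 0.05, "rz": 0, "jaw": 20},
    {"dx": -4, "dy": -75, "dz": 24, "rx": 0, "ry": 0.13, "rz": 0, "jaw": 20},
    {"dx": -6, "dy": -125, "dz": 41, "rx": 0, "ry": 0.22, "rz": 0.01, "jaw": 20},
    {"dx": -9, "dy": -175, "dz": 58, "rx": 0, "ry": 0.31, "rz": 0.01, "jaw": 20},
    {"dx": -12, "dy": -225, "dz": 75, "rx": 0, "ry": 0.4, "rz": 0.01, "jaw": 20},
    {"dx": -14, "dy": -275, "dz": 91, "rx": 0, "ry": 0.49, "rz": 0.02, "jaw": 20},
    {"dx": -16, "dy": -315, "dz": 104, "rx": 0.005, "ry": 0.57, "rz": 0.02, "jaw": 20},
    {"dx": -17.5, "dy": -339, "dz": 112.5, "rx": 0.004, "ry": 0.613, "rz": 0.021, "jaw": 20},
    {"dx": -17.5, "dy": -339, "dz": 112.5, "rx": 0.004, "ry": 0.613, "rz": 0.021, "jaw": 20},
    {"dx": -17.5, "dy": -339, "dz": 112.5, "rx": 0.004, "ry": 0.613, "rz": 0.021, "jaw": 20},
  ],
)

```text
t: 27.12
tcp_pos: [0.585, 0.09, 0.2676]
tcp_rot: [-0.017, 0.998, -0.001, -0.061]
contact_force: [0.2, 0.6, -0.1]
opening: 0.349
gripper_force: 45.9
```

```bash
python3 - <<'E'
from h import *
show2([("down",*blockT(.08,.001,.0015)),("s-2",*blockT(.08,-.002,.001))])
print(r.sense()["opening"],r.sense()["gripper_force"])
E
```

```text
q [ 0.3   0.58 -0.85  1.47  0.38  1.4   1.03] tcp [0.585  0.09   0.2676]
down d [-15.3  -0.2 117.6] r [-0.001 -0.002  0.   ] rows>=1.9
s-2 d [-14.3  -0.2 120.5] r [-0.001 -0.002  0.   ] rows>=1.9
0.3485689794075303 45.90690493583679
```

Emit:
jog_arm(
  plan=[
    {"dx": -4, "dy": 0, "dz": 30, "rx": 0, "ry": 0, "rz": 0, "jaw": 20},
    {"dx": -8, "dy": 0, "dz": 65, "rx": 0, "ry": 0, "rz": 0, "jaw": 20},
    {"dx": -12, "dy": 0, "dz": 95, "rx": 0, "ry": 0, "rz": 0, "jaw": 20},
    {"dx": -13, "dy": 0, "dz": 108, "rx": 0, "ry": 0, "rz": 0, "jaw": 20},
    {"dx": -14, "dy": 0, "dz": 114, "rx": 0, "ry": 0, "rz": 0, "jaw": 20},
    {"dx": -14, "dy": 0, "dz": 117, "rx": 0, "ry": 0, "rz": 0, "jaw": 20},
    {"dx": -14, "dy": 0, "dz": 119, "rx": 0, "ry": 0, "rz": 0, "jaw": 20},
    {"dx": -14, "dy": 0, "dz": 119, "rx": 0, "ry": 0, "rz": 0, "jaw": 20},
  ],
)

```text
t: 28.12
tcp_pos: [0.5855, 0.0889, 0.1486]
tcp_rot: [-0.016, 0.998, -0.001, -0.06]
contact_force: [-0.2, -0.2, -0.7]
opening: 0.345
gripper_force: 45.9
```

Emit:
jog_arm(
  plan=[
    {"dx": 1, "dy": 0, "dz": 1.5, "rx": 0, "ry": 0, "rz": 0, "jaw": 20},
    {"dx": 1, "dy": 0, "dz": 1.5, "rx": 0, "ry": 0, "rz": 0, "jaw": 20},
  ],
)

```text
t: 28.38
tcp_pos: [0.5853, 0.089, 0.1482]
tcp_rot: [-0.016, 0.998, -0.001, -0.059]
contact_force: [0.6, -1.6, 7.4]
opening: 0.347
gripper_force: 47.0
```

Emit:
jog_arm(
  plan=[
    {"dx": 1, "dy": 0, "dz": 1.5, "rx": 0, "ry": 0, "rz": 0, "jaw": 20},
    {"dx": 1, "dy": 0, "dz": 1.5, "rx": 0, "ry": 0, "rz": 0, "jaw": 20},
  ],
)

```text
t: 28.62
tcp_pos: [0.5853, 0.0889, 0.1481]
tcp_rot: [-0.016, 0.998, -0.001, -0.057]
contact_force: [3.0, -3.1, 15.6]
opening: 0.344
gripper_force: 48.0
```

Emit:
jog_arm(
  plan=[
    {"dx": -1, "dy": 0, "dz": -2, "rx": 0, "ry": 0, "rz": 0, "jaw": 20},
    {"dx": -1, "dy": 0, "dz": -2, "rx": 0, "ry": 0, "rz": 0, "jaw": 48},
    {"dx": -1, "dy": 0, "dz": -2, "rx": 0, "ry": 0, "rz": 0, "jaw": 48},
    {"dx": -1, "dy": 0, "dz": -2, "rx": 0, "ry": 0, "rz": 0, "jaw": 48},
    {"dx": -1, "dy": 0, "dz": -20, "rx": 0, "ry": 0, "rz": 0, "jaw": 48},
    {"dx": -1, "dy": 0, "dz": -60, "rx": 0, "ry": 0, "rz": 0, "jaw": 48},
    {"dx": -1, "dy": 0, "dz": -115, "rx": 0, "ry": 0, "rz": 0, "jaw": 48},
    {"dx": -1, "dy": 0, "dz": -170, "rx": 0, "ry": 0, "rz": 0, "jaw": 48},
    {"dx": -1, "dy": 0, "dz": -170, "rx": 0, "ry": 0, "rz": 0, "jaw": 48},
  ],
)

```text
t: 29.75
tcp_pos: [0.6061, 0.0913, 0.3199]
tcp_rot: [-0.016, 0.998, -0.0, -0.056]
contact_force: [0.6, 0.6, -0.4]
opening: 0.562
gripper_force: 0.0
```

```bash
python3 - <<'E'
from h import *
C,im=grab("wrist"); b=cv2.cvtColor(im,cv2.COLOR_RGB2BGR)[60:300,20:440]; cv2.imwrite("pics/w9.png",cv2.resize(b,None,fx=1.9,fy=1.9,interpolation=cv2.INTER_CUBIC))
# cap press: tool down theta=pi
cap=np.array([.4335,.0062]); Rm=Rt(np.pi,.033)@FL
show2([("abovecap",np.array([*cap,.26]),Rm)])
E
```

```text
q [ 0.28  0.57 -0.85  1.34  0.37  1.51  1.05] tcp [0.6052 0.0906 0.3171]
abovecap d [166.5 -78.8  76.9] r [ 0.    -0.116 -0.   ] rows>=3.2
```

View pics/w9.png

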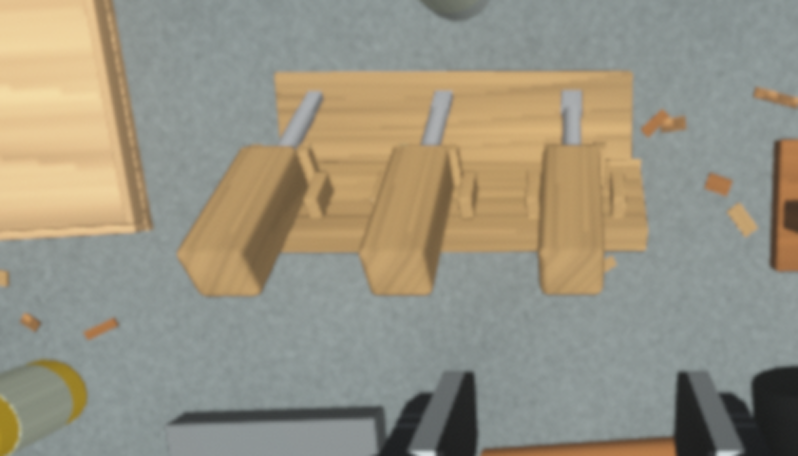

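Emit:
jog_arm(
  plan=[
    {"dx": 25, "dy": -12, "dz": 0, "rx": 0, "ry": -0.02, "rz": 0, "jaw": 0},
    {"dx": 65, "dy": -30, "dz": 10, "rx": 0, "ry": -0.045, "rz": 0, "jaw": 0},
    {"dx": 110, "dy": -52, "dz": 30, "rx": 0, "ry": -0.08, "rz": 0, "jaw": 0},
    {"dx": 150, "dy": -71, "dz": 60, "rx": 0, "ry": -0.11, "rz": 0, "jaw": 0},
    {"dx": 166.5, "dy": -79, "dz": 77, "rx": 0, "ry": -0.116, "rz": 0, "jaw": 0},
    {"dx": 166.5, "dy": -79, "dz": 77, "rx": 0, "ry": -0.116, "rz": 0, "jaw": 0},
    {"dx": 166.5, "dy": -79, "dz": 77, "rx": 0, "ry": -0.116, "rz": 0, "jaw": 0},
    {"dx": 166.5, "dy": -79, "dz": 77, "rx": 0, "ry": -0.116, "rz": 0, "jaw": 0},
  ],
)

```text
t: 30.8
tcp_pos: [0.4336, 0.0057, 0.2582]
tcp_rot: [-0.017, 1.0, 0.0, -0.002]
contact_force: [-0.8, -0.3, 0.4]
opening: 0.002
gripper_force: 0.0
```

```bash
python3 - <<'E'
from h import *
C,im=grab("wrist"); print(proj(C,[.4335,.0062,.185]))
for d in viewer.trace("wrist","cap")[:2]:
    ys,xs=np.nonzero(d["mask"]); print(d["confidence"],d["extent"],atz(C,(xs.mean(),ys.mean()),.18))
show2([("abovecap",np.array([.4335,.0062,.2]),Rt(np.pi,.033)@FL)]); print(r.sense()["opening"])
E
```

```text
[[325.29136197 226.29232019]]
0.97 [296.6, 184.9, 352.6, 250.6] [0.4316854  0.00566479 0.18      ]
0.32 [205.4, 221.2, 439.1, 319.4] [0.46115479 0.00499614 0.18      ]
q [ 0.69  0.24 -0.96  1.93  0.22  1.09  1.24] tcp [0.4332 0.0056 0.258 ]
abovecap d [-0.5  0.6 58. ] r [-0.    -0.004  0.   ] rows>=0.9
-0.0037964567488459515
```

Emit:
jog_arm(
  plan=[
    {"dx": 0, "dy": 0, "dz": 30, "rx": 0, "ry": 0, "rz": 0, "jaw": 0},
    {"dx": 0, "dy": 0, "dz": 50, "rx": 0, "ry": 0, "rz": 0, "jaw": 0},
    {"dx": 0, "dy": 0, "dz": 58, "rx": 0, "ry": 0, "rz": 0, "jaw": 0},
    {"dx": 0, "dy": 0, "dz": 61, "rx": 0, "ry": 0, "rz": 0, "jaw": 0},
    {"dx": 0, "dy": 0, "dz": 63, "rx": 0, "ry": 0, "rz": 0, "jaw": 0},
    {"dx": 0, "dy": 0, "dz": 63, "rx": 0, "ry": 0, "rz": 0, "jaw": 0},
  ],
)

```text
t: 31.65
tcp_pos: [0.4322, 0.0052, 0.1953]
tcp_rot: [-0.016, 1.0, -0.001, -0.002]
contact_force: [-3.9, 0.7, 5.4]
opening: -0.002
gripper_force: 2.7
```

Emit:
jog_arm(
  plan=[
    {"dx": 0, "dy": 0, "dz": 2, "rx": 0, "ry": 0, "rz": 0, "jaw": 0},
    {"dx": 0, "dy": 0, "dz": 4, "rx": 0, "ry": 0, "rz": 0, "jaw": 0},
    {"dx": 0, "dy": 0, "dz": 4, "rx": 0, "ry": 0, "rz": 0, "jaw": 0},
  ],
)

```text
t: 32.02
tcp_pos: [0.4323, 0.0052, 0.1915]
tcp_rot: [-0.016, 1.0, -0.001, -0.002]
contact_force: [-5.6, 1.3, 8.4]
opening: -0.003
gripper_force: 4.2
```

Emit:
jog_arm(
  plan=[
    {"dx": 0, "dy": 0, "dz": 1.5, "rx": 0, "ry": 0, "rz": 0, "jaw": 0},
    {"dx": 0, "dy": 0, "dz": 2.5, "rx": 0, "ry": 0, "rz": 0, "jaw": 0},
    {"dx": 0, "dy": 0, "dz": 2.5, "rx": 0, "ry": 0, "rz": 0, "jaw": 0},
  ],
)

```text
t: 32.4
tcp_pos: [0.4325, 0.0053, 0.1907]
tcp_rot: [-0.016, 1.0, -0.002, -0.002]
contact_force: [-14.5, -1.0, 37.4]
opening: 0.003
gripper_force: 18.4
```

Emit:
jog_arm(
  plan=[
    {"dx": 0, "dy": 0, "dz": -3, "rx": 0, "ry": 0, "rz": 0, "jaw": 0},
    {"dx": 0, "dy": 0, "dz": -15, "rx": 0, "ry": 0, "rz": 0, "jaw": 0},
    {"dx": 0, "dy": 0, "dz": -50, "rx": 0, "ry": 0, "rz": 0, "jaw": 0},
    {"dx": 0, "dy": 0, "dz": -105, "rx": 0, "ry": 0, "rz": 0, "jaw": 0},
    {"dx": 0, "dy": 0, "dz": -160, "rx": 0, "ry": 0, "rz": 0.1, "jaw": 20},
    {"dx": 0, "dy": 0, "dz": -200, "rx": 0, "ry": 0, "rz": 0.27, "jaw": 50},
    {"dx": 0, "dy": 0, "dz": -200, "rx": 0, "ry": 0, "rz": 0.44, "jaw": 50},
    {"dx": 0, "dy": 0, "dz": -200, "rx": 0, "ry": 0, "rz": 0.61, "jaw": 50},
    {"dx": 0, "dy": 0, "dz": -200, "rx": 0, "ry": 0, "rz": 0.78, "jaw": 50},
    {"dx": 0, "dy": 0, "dz": -200, "rx": 0, "ry": 0, "rz": 0.95, "jaw": 50},
    {"dx": 0, "dy": 0, "dz": -200, "rx": 0, "ry": 0, "rz": 1.12, "jaw": 50},
    {"dx": 0, "dy": 0, "dz": -200, "rx": 0, "ry": 0, "rz": 1.29, "jaw": 50},
  ],
)

```text
t: 33.9
tcp_pos: [0.4332, 0.0052, 0.3889]
tcp_rot: [0.59, 0.807, -0.002, -0.001]
contact_force: [-0.5, 0.6, -0.0]
opening: 0.586
gripper_force: 0.0
```

Emit:
jog_arm(
  plan=[
    {"dx": 0, "dy": 0, "dz": 0, "rx": 0, "ry": 0, "rz": 0.17, "jaw": 50},
    {"dx": 0, "dy": 0, "dz": 0, "rx": 0, "ry": 0, "rz": 0.34, "jaw": 50},
    {"dx": 0, "dy": 0, "dz": 0, "rx": 0, "ry": 0, "rz": 0.51, "jaw": 50},
    {"dx": 0, "dy": 0, "dz": 0, "rx": 0, "ry": 0, "rz": 0.68, "jaw": 50},
    {"dx": 0, "dy": 0, "dz": 0, "rx": 0, "ry": 0, "rz": 0.85, "jaw": 50},
    {"dx": 0, "dy": 0, "dz": 0, "rx": 0, "ry": 0, "rz": 1.02, "jaw": 50},
    {"dx": 0, "dy": 0, "dz": 0, "rx": 0, "ry": 0, "rz": 1.19, "jaw": 50},
    {"dx": 0, "dy": 0, "dz": 0, "rx": 0, "ry": 0, "rz": 1.36, "jaw": 50},
    {"dx": 0, "dy": 0, "dz": 0, "rx": 0, "ry": 0, "rz": 1.53, "jaw": 50},
    {"dx": 0, "dy": 0, "dz": 0, "rx": 0, "ry": 0, "rz": 1.7, "jaw": 50},
    {"dx": 0, "dy": 0, "dz": 0, "rx": 0, "ry": 0, "rz": 1.85, "jaw": 50},
    {"dx": 0, "dy": 0, "dz": 0, "rx": 0, "ry": 0, "rz": 1.85, "jaw": 50},
  ],
)

```text
t: 35.4
tcp_pos: [0.4332, 0.0052, 0.3888]
tcp_rot: [1.0, 0.018, -0.002, 0.001]
contact_force: [-0.6, -0.1, -0.2]
opening: 0.587
gripper_force: 0.0
```

```bash
cat >> h.py <<'E'
def gripB(l,up,th,ahead,yaw=BL[2]):
    "TCP gripping resting gouge of channel l at `up` above shoulder; axis `ahead` (m) in front of the TCP"
    Rm=Rt(th,yaw); return slope(*BL,[(up,l,0)])[0]-ahead*Rm[:,2],Rm
E
cat > trace.py <<'E'
from h import *; from kin2 import fk,P,LO,HI
def step(q,pos,Rm,n=40):
    p0,R0=fk(q,P); w=R.from_matrix(Rm@R0.T).as_rotvec()
    for k in range(1,n+1):
        pt=p0+(pos-p0)*k/n; Rt_=R.from_rotvec(w*k/n).as_matrix()@R0
        for _ in range(4):
            p,Rc=fk(q,P); e=np.r_[pt-p,R.from_matrix(Rt_@Rc.T).as_rotvec()]; J=np.zeros((6,7))
            for i in range(7):
                d=np.zeros(7);d[i]=1e-5;p2,R2=fk(q+d,P);J[:,i]=np.r_[(p2-p)/1e-5,R.from_matrix(R2@Rc.T).as_rotvec()/1e-5]
            q=np.clip(q+J.T@np.linalg.solve(J@J.T+1e-5*np.eye(6),e),LO,HI)
    p,Rc=fk(q,P); return q,np.linalg.norm(p-pos)*1000
if __name__=="__main__":
    q0=np.array(r.sense()["joint_pos"]); print(q0.round(2))
    for l in(-.08,0,.08):
        for th in(2.5,2.65,2.8):
            p,Rm=gripB(l,.06,th,.003); q,e=step(q0,p-.1*Rm[:,2],Rm); q,e2=step(q,p,Rm)
            T=Rt(th+np.pi/2-a35,.09); qt,e3=step(q,p+[0,0,.1],Rm); qt,e4=step(qt,np.array([.53,-.336+.06*np.sign(l),.15]),T);qt,e5=step(qt,np.array([.53,-.336+.06*np.sign(l),.025]),T)
            print(l,th,q.round(2),round(e2,1),"tray",qt.round(2),round(e5,1))
E
python3 trace.py
python3 - <<'E'
from h import *
C,im=grab("wrist")
t=viewer.trace("wrist","tray")[0]; print("tray w",t["confidence"],t["extent"],fit([(C,t["mask"])],[box(-.111,.111,-.121,.121,0,.02)],[.506,-.339,.097]))
Cs,_=grab("scene");Cd,_=grab("side"); t1=viewer.trace("scene","tray")[0]; t2=viewer.trace("side","tray")[0]
print(t1["extent"],t2["extent"]);print(fit([(Cs,t1["mask"]),(Cd,t2["mask"])],[box(-.111,.111,-.121,.121,0,.02)],[.506,-.339,.097]))
E
```

```text
[ 0.53  0.08 -0.71  1.71  0.05  1.37 -1.72]
-0.08 2.5 [ 0.36  0.37 -0.29  2.29  0.19  0.12 -1.62] 95.1 tray [ 0.65  0.87 -0.33  1.44  0.43  1.17 -1.32] 0.0
-0.08 2.65 [ 0.36  0.38 -0.32  2.16  0.29  0.12 -1.74] 0.0 tray [ 0.59  0.94 -0.31  1.33  0.46  1.35 -1.34] 0.0
-0.08 2.8 [ 0.43  0.41 -0.46  2.04  0.37  0.4  -1.83] 0.0 tray [ 0.56  1.02 -0.34  1.21  0.52  1.55 -1.37] 0.0
0 2.5 [-0.37  0.33  0.46  2.24  1.28  0.12 -2.74] 124.5 tray [ 0.69  0.87 -0.53  1.52  0.56  1.2  -1.52] 0.0
0 2.65 [ 0.1   0.37 -0.2   2.18  0.61  0.12 -2.22] 0.0 tray [ 0.59  0.92 -0.42  1.4   0.5   1.35 -1.47] 0.0
0 2.8 [ 0.26  0.4  -0.46  2.05  0.5   0.41 -2.11] 0.0 tray [ 0.53  1.   -0.4   1.29  0.52  1.53 -1.48] 0.0
0.08 2.5 [-0.7   0.39  0.62  2.27  0.99  0.12 -2.74] 118.4 tray [ 0.51  0.81 -0.31  1.59  0.37  1.09 -1.46] 0.0
0.08 2.65 [-0.09  0.37 -0.2   2.15  0.95  0.2  -2.72] 0.0 tray [ 0.57  0.92 -0.52  1.47  0.53  1.35 -1.6 ] 0.0
0.08 2.8 [ 0.1   0.41 -0.47  2.04  0.62  0.46 -2.38] 0.0 tray [ 0.5   0.99 -0.47  1.35  0.51  1.52 -1.58] 0.0
tray w 0.77 [471.3, 19.0, 638.3, 190.7] (array([ 0.50676811, -0.33937582,  0.08970049]), np.float64(0.004363802978903531))
[183.9, 103.8, 285.4, 188.0] [331.9, 136.0, 399.8, 187.5]
(array([ 0.50639554, -0.33909547,  0.09203946]), np.float64(0.014642191506029847))
```

```bash
python3 - <<'E'
from h import *
Cs,_=grab("scene");Cd,_=grab("side")
th=np.linspace(0,2*np.pi,20)
cyl=[np.array([[.026*np.cos(a),.026*np.sin(a),z] for a in th for z in(0,.09)]),np.array([[.01*np.cos(a),.01*np.sin(a),z] for a in th for z in(.09,.13)])]
st=[box(-.025,.025,-.075,.075,0,.026)]
v=[]
for n,C in(("scene",Cs),("side",Cd)):
    d=viewer.trace(n,"glue")[0]; print(n,d["confidence"],d["extent"]); v.append((C,d["mask"]))
print("glue",fit(v,cyl,[.66,-.3,0])); print("glue scene",fit(v[:1],cyl,[.66,-.3,0]))
v=[(C,viewer.trace(n,"stone")[0]["mask"]) for n,C in(("scene",Cs),("side",Cd))]
print("stone",fit(v,st,[.7,-.15,0.1]))
E
```

```text
scene 0.95 [191.1, 176.5, 213.7, 216.2]
side 0.8 [289.5, 129.5, 307.0, 167.4]
glue (array([ 0.7290275 , -0.29308422, -0.37843102]), np.float64(0.04404895968319698))
glue scene (array([ 0.72860717, -0.29280176, -0.3690019 ]), np.float64(0.028839348932988815))
stone (array([ 1.17237311, -2.15631001,  4.95788752]), np.float64(0.9078283868968473))
```

```bash
cat > trace2.py <<'E'
from trace import *
q0=np.array(r.sense()["joint_pos"]); print(q0.round(2))
TR=(.5066,-.3392,.091)
for l,off in((-.08,.06),(0,0),(.08,-.06)):
  for fl,lean in((1,-np.pi/2),(0,np.pi/2)):
    F=FL if fl else np.eye(3); qs=q0.copy()
    if fl: qs[6]+=np.pi
    th=2.8;p,Rm=gripB(l,.058,th,.007); Rm=Rm@F; q,e=step(qs,p-.1*Rm[:,2],Rm); q,e2=step(q,p,Rm)
    T=Rt(th+np.pi/2-a35,TR[2]+lean)@F; q1,e3=step(q,p+[0,0,.12],Rm)
    # grip point on gouge: .053 toward lean from tray centre
    c,s=np.cos(TR[2]),np.sin(TR[2]); lo=np.array([off,.053*np.sign(lean)]); g=np.array([TR[0]+c*lo[0]-s*lo[1],TR[1]+s*lo[0]+c*lo[1],.021])
    t=g-.007*T[:,2]
    q2,e4=step(q1,t+[0,0,.15],T); q3,e5=step(q2,t,T)
    print(l,"flip" if fl else "non",q.round(2),round(e2,1),"mid",q2.round(2),round(e4,1),"tray",q3.round(2),round(e5,1))
E
python3 trace2.py
```

```text
[ 0.53  0.08 -0.71  1.71  0.05  1.37 -1.72]
-0.08 flip [ 0.43  0.41 -0.46  2.04  0.36  0.41  1.32] 0.0 mid [ 0.85  0.88 -0.27  1.1  -0.25  1.63  0.78] 0.0 tray [ 0.84  1.03 -0.26  1.17 -0.23  1.41  0.85] 0.0
-0.08 non [ 0.43  0.41 -0.46  2.04  0.36  0.41 -1.82] 0.0 mid [ 0.45  0.55 -0.58  1.88  1.11  1.08 -0.69] 0.0 tray [ 0.38  0.78 -0.47  1.95  1.38  0.97 -1.02] 0.0
0 flip [ 0.27  0.4  -0.46  2.06  0.49  0.42  1.04] 0.0 mid [ 0.93  0.83 -0.3   1.21 -0.21  1.58  0.82] 0.0 tray [ 0.92  0.99 -0.29  1.29 -0.19  1.36  0.89] 0.0
0 non [ 0.27  0.4  -0.46  2.06  0.49  0.42 -2.1 ] 0.0 mid [ 0.53  0.48 -0.63  2.    1.15  1.05 -0.74] 0.0 tray [ 0.45  0.75 -0.52  2.08  1.47  0.97 -1.13] 0.0
0.08 flip [ 0.11  0.4  -0.47  2.04  0.62  0.46  0.76] 0.0 mid [ 1.01  0.78 -0.33  1.32 -0.18  1.55  0.87] 0.0 tray [ 1.01  0.95 -0.31  1.39 -0.15  1.32  0.93] 0.0
0.08 non [ 0.11  0.4  -0.47  2.04  0.62  0.46 -2.38] 0.0 mid [ 0.62  0.42 -0.68  2.13  1.18  1.01 -0.78] 0.0 tray [ 0.52  0.73 -0.56  2.21  1.56  0.98 -1.24] 0.0
```

Emit:
jog_arm(
  plan=[
    {"dx": 0, "dy": 0, "dz": 0, "rx": 0, "ry": 0, "rz": -0.17, "jaw": 50},
    {"dx": 0, "dy": 0, "dz": 0, "rx": 0, "ry": 0, "rz": -0.34, "jaw": 50},
    {"dx": 0, "dy": 0, "dz": 0, "rx": 0, "ry": 0, "rz": -0.51, "jaw": 50},
    {"dx": 0, "dy": 0, "dz": 0, "rx": 0, "ry": 0, "rz": -0.68, "jaw": 50},
    {"dx": 0, "dy": 0, "dz": 0, "rx": 0, "ry": 0, "rz": -0.85, "jaw": 50},
    {"dx": 0, "dy": 0, "dz": 0, "rx": 0, "ry": 0, "rz": -1.02, "jaw": 50},
    {"dx": 0, "dy": 0, "dz": 0, "rx": 0, "ry": 0, "rz": -1.19, "jaw": 50},
    {"dx": 0, "dy": 0, "dz": 0, "rx": 0, "ry": 0, "rz": -1.36, "jaw": 50},
    {"dx": 0, "dy": 0, "dz": 0, "rx": 0, "ry": 0, "rz": -1.53, "jaw": 50},
    {"dx": 0, "dy": 0, "dz": 0, "rx": 0, "ry": 0, "rz": -1.7, "jaw": 50},
    {"dx": 0, "dy": 0, "dz": 0, "rx": 0, "ry": 0, "rz": -1.87, "jaw": 50},
    {"dx": 0, "dy": 0, "dz": 0, "rx": 0, "ry": 0, "rz": -2.04, "jaw": 50},
  ],
)

```text
t: 37.5
tcp_pos: [0.433, 0.0051, 0.3882]
tcp_rot: [0.506, 0.862, -0.002, -0.002]
contact_force: [0.3, -0.8, 0.1]
opening: 0.584
gripper_force: 0.0
```

```bash
cat >> h.py <<'E'
def gB(l,back=0,up=.058,th=2.8,ahead=.007):
    p,Rm=gripB(l,up,th,ahead); Rm=Rm@FL; return p-back*Rm[:,2],Rm
E
python3 - <<'E'
from h import *
show2([("pre",*gB(-.08,.12))])
E
```

```text
q [ 0.67  0.1  -0.86  1.71  0.08  1.37  0.3 ] tcp [0.433  0.0051 0.3882]
pre d [-122.2   61.7  120.6] r [-0.19  -0.31  -1.083] rows>=6.1
```

Emit:
jog_arm(
  plan=[
    {"dx": -15, "dy": 8, "dz": 10, "rx": -0.024, "ry": -0.039, "rz": -0.135, "jaw": 50},
    {"dx": -31, "dy": 16, "dz": 25, "rx": -0.048, "ry": -0.078, "rz": -0.27, "jaw": 50},
    {"dx": -46, "dy": 23, "dz": 40, "rx": -0.071, "ry": -0.116, "rz": -0.406, "jaw": 50},
    {"dx": -61, "dy": 31, "dz": 55, "rx": -0.095, "ry": -0.155, "rz": -0.54, "jaw": 50},
    {"dx": -76, "dy": 39, "dz": 72, "rx": -0.119, "ry": -0.194, "rz": -0.677, "jaw": 50},
    {"dx": -92, "dy": 46, "dz": 90, "rx": -0.143, "ry": -0.233, "rz": -0.81, "jaw": 50},
    {"dx": -107, "dy": 54, "dz": 105, "rx": -0.166, "ry": -0.271, "rz": -0.948, "jaw": 50},
    {"dx": -122, "dy": 62, "dz": 120.5, "rx": -0.19, "ry": -0.31, "rz": -1.083, "jaw": 50},
    {"dx": -122, "dy": 62, "dz": 120.5, "rx": -0.19, "ry": -0.31, "rz": -1.083, "jaw": 50},
    {"dx": -122, "dy": 62, "dz": 120.5, "rx": -0.19, "ry": -0.31, "rz": -1.083, "jaw": 50},
  ],
)

```text
t: 38.75
tcp_pos: [0.5456, -0.0714, 0.2679]
tcp_rot: [-0.012, 0.985, 0.002, 0.17]
contact_force: [0.7, 0.7, -0.1]
opening: 0.586
gripper_force: 0.0
```

```bash
python3 - <<'E'
from h import *
show2([("grasp",*gB(-.08))])
E
```

```text
q [ 0.86  0.24 -0.94  1.95  0.3   0.72  1.36] tcp [ 0.5456 -0.0714  0.2679]
grasp d [-1.000e-01  0.000e+00  1.208e+02] r [-0.002 -0.001 -0.008] rows>=1.9
```

Emit:
jog_arm(
  plan=[
    {"dx": 0, "dy": 0, "dz": 40, "rx": 0, "ry": 0, "rz": 0, "jaw": 50},
    {"dx": 0, "dy": 0, "dz": 80, "rx": 0, "ry": 0, "rz": -0.008, "jaw": 50},
    {"dx": 0, "dy": 0, "dz": 107, "rx": 0, "ry": 0, "rz": -0.008, "jaw": 50},
    {"dx": 0, "dy": 0, "dz": 121, "rx": 0, "ry": 0, "rz": -0.008, "jaw": 50},
    {"dx": 0, "dy": 0, "dz": 121, "rx": 0, "ry": 0, "rz": -0.008, "jaw": 50},
    {"dx": 0, "dy": 0, "dz": 121, "rx": 0, "ry": 0, "rz": -0.008, "jaw": 20},
    {"dx": 0, "dy": 0, "dz": 121, "rx": 0, "ry": 0, "rz": -0.008, "jaw": 20},
    {"dx": 0, "dy": 0, "dz": 121, "rx": 0, "ry": 0, "rz": -0.008, "jaw": 20},
    {"dx": 0, "dy": 0, "dz": 121, "rx": 0, "ry": 0, "rz": -0.008, "jaw": 20},
    {"dx": 0, "dy": 0, "dz": 121, "rx": 0, "ry": 0, "rz": -0.008, "jaw": 20},
  ],
  grip_force=50,
)

```text
t: 40.0
tcp_pos: [0.5866, -0.0709, 0.1548]
tcp_rot: [-0.017, 0.985, 0.001, 0.171]
contact_force: [-4.7, 0.6, 7.3]
opening: 0.341
gripper_force: 50.6
```

```bash
cat >> h.py <<'E'
TR=(.5066,-.3392,.091)
def storeB(l):
    "resting gouge's shoulder and axis in the tool frame, lateral centred in jaws"
    p,Rm=sense_pose(); S=slope(*BL,[(0,l,0)])[0]; y=Rm[:,1]; S=S-y*(y@(S-p)); a=slope(*BL,[(1,l,0)])[0]-slope(*BL,[(0,l,0)])[0]
    a-=y*(y@a); a/=np.linalg.norm(a); pickle.dump((Rm.T@(S-p),Rm.T@a),open("gripB.pkl","wb")); print("shoulder in tool",(Rm.T@(S-p)*1000).round(1),"axis",(Rm.T@a).round(3))
def trayT(off,dz=0,tr=None,zc=.0215):
    "gouge axis flat along tray -y (butt), at tray x = off"
    tr=tr or TR; S,a=pickle.load(open("gripB.pkl","rb")); c,s=np.cos(tr[2]),np.sin(tr[2])
    butt=np.array([s,-c,0]); lat=np.array([c,s,0])  # butt to -y
    # tool: R a = butt, R y_tool horizontal = +-lat
    sg=-1  # flipped tool: y_tool is left of lean => for lean dir d, y = -(perp)
    y=np.cross([0,0,1],butt); M=np.c_[butt,y,[0,0,1]]; N=np.c_[a,[0,1,0],np.cross(a,[0,1,0])]
    Rm=M@N.T; sh=np.array([tr[0],tr[1],zc+dz])+lat*off-.005*-butt*1.0
    sh=np.array([tr[0],tr[1],zc+dz])+lat*off-.005*butt
    return sh-Rm@S,Rm
E
python3 - <<'E'
from h import *
storeB(-.08)
p,Rm=sense_pose(); up=p+[0,0,.15]
print(r.sense()["opening"],r.sense()["gripper_force"])
T=trayT(.062,.15); print(T[0],T[1].round(3))
show2([("up",up,Rm)]); show2([("mid",*T)],(up,Rm)); show2([("down",*trayT(.062))],T)
E
```

```text
shoulder in tool [48. -0. 41.] axis [-0.816  0.    -0.578]
0.34093743994879144 50.564029812812805
[ 0.57360295 -0.39120268  0.17715661] [[-0.074  0.996 -0.053]
 [ 0.812  0.091  0.576]
 [ 0.578  0.    -0.816]]
q [ 0.61  0.43 -0.73  2.02  0.6   0.51  1.09] tcp [ 0.5866 -0.0709  0.1548]
up d [ -50.5   -0.5 -141.3] r [0. 0. 0.] rows>=2.4
q [ 0.61  0.43 -0.73  2.02  0.6   0.51  1.09] tcp [ 0.5866 -0.0709  0.1548]
mid d [  65.7 -319.2  113.1] r [-0.216  0.767  1.549] rows>=9.3
q [ 0.61  0.43 -0.73  2.02  0.6   0.51  1.09] tcp [ 0.5866 -0.0709  0.1548]
down d [-86.8   0.  122.4] r [0. 0. 0.] rows>=2.4
```

Emit:
jog_arm(
  plan=[
    {"dx": -8, "dy": 0, "dz": -20, "rx": 0, "ry": 0, "rz": 0, "jaw": 20},
    {"dx": -20, "dy": 0, "dz": -57, "rx": 0, "ry": 0, "rz": 0, "jaw": 20},
    {"dx": -36, "dy": 0, "dz": -100, "rx": 0, "ry": 0, "rz": 0, "jaw": 20},
    {"dx": -50.5, "dy": 0, "dz": -141, "rx": 0, "ry": 0, "rz": 0, "jaw": 20},
    {"dx": -50.5, "dy": 0, "dz": -141, "rx": 0, "ry": 0, "rz": 0, "jaw": 20},
  ],
)

```text
t: 40.62
tcp_pos: [0.5882, -0.0704, 0.3073]
tcp_rot: [-0.017, 0.985, 0.001, 0.173]
contact_force: [0.1, 0.2, -2.1]
opening: 0.338
gripper_force: 49.9
```

Emit:
jog_arm(
  plan=[
    {"dx": 6, "dy": -29, "dz": 10, "rx": -0.02, "ry": 0.07, "rz": 0.14, "jaw": 20},
    {"dx": 12, "dy": -58, "dz": 20, "rx": -0.039, "ry": 0.139, "rz": 0.282, "jaw": 20},
    {"dx": 18, "dy": -87, "dz": 31, "rx": -0.059, "ry": 0.209, "rz": 0.422, "jaw": 20},
    {"dx": 24, "dy": -116, "dz": 41, "rx": -0.079, "ry": 0.279, "rz": 0.563, "jaw": 20},
    {"dx": 30, "dy": -145, "dz": 51, "rx": -0.098, "ry": 0.349, "rz": 0.704, "jaw": 20},
    {"dx": 36, "dy": -174, "dz": 62, "rx": -0.118, "ry": 0.418, "rz": 0.845, "jaw": 20},
    {"dx": 42, "dy": -203, "dz": 72, "rx": -0.137, "ry": 0.488, "rz": 0.986, "jaw": 20},
    {"dx": 48, "dy": -232, "dz": 82, "rx": -0.157, "ry": 0.558, "rz": 1.127, "jaw": 20},
    {"dx": 54, "dy": -261, "dz": 93, "rx": -0.177, "ry": 0.628, "rz": 1.267, "jaw": 20},
    {"dx": 60, "dy": -290, "dz": 103, "rx": -0.196, "ry": 0.697, "rz": 1.408, "jaw": 20},
    {"dx": 66, "dy": -319, "dz": 113, "rx": -0.216, "ry": 0.767, "rz": 1.549, "jaw": 20},
    {"dx": 66, "dy": -319, "dz": 113, "rx": -0.216, "ry": 0.767, "rz": 1.549, "jaw": 20},
  ],
)

```text
t: 42.12
tcp_pos: [0.5701, -0.3944, 0.1702]
tcp_rot: [0.646, 0.7, 0.203, -0.227]
contact_force: [-1.3, 0.0, -0.5]
opening: 0.34
gripper_force: 49.7
```

```bash
python3 - <<'E'
from h import *
print(r.sense()["opening"],r.sense()["gripper_force"])
C,im=grab("scene"); Cd,_=grab("side"); t=viewer.trace("side","tray")[0]; t1=viewer.trace("scene","tray")[0]
print(t["extent"],t1["extent"])
show2([("mid",*trayT(.062,.15)),("30",*trayT(.062,.03)),("down",*trayT(.062))])
E
```

```text
0.3400060708238236 49.733437299728394
[329.4, 138.3, 402.0, 188.1] [186.6, 102.1, 286.4, 186.0]
q [ 0.93  0.95 -0.49  1.01 -0.09  1.64  0.65] tcp [ 0.5736 -0.3891  0.1759]
mid d [-1.  -0.2 -2.2] r [-0.002 -0.001  0.001] rows>=0.0
30 d [-70.5  -0.1  95.6] r [-0.002 -0.001  0.001] rows>=1.9
down d [-87.9  -0.  120. ] r [-0.002 -0.001  0.001] rows>=2.4
```

Emit:
jog_arm(
  plan=[
    {"dx": -20, "dy": 0, "dz": 27, "rx": 0, "ry": 0, "rz": 0, "jaw": 20},
    {"dx": -48, "dy": 0, "dz": 65, "rx": 0, "ry": 0, "rz": 0, "jaw": 20},
    {"dx": -68, "dy": 0, "dz": 93, "rx": 0, "ry": 0, "rz": 0, "jaw": 20},
    {"dx": -77, "dy": 0, "dz": 105, "rx": 0, "ry": 0, "rz": 0, "jaw": 20},
    {"dx": -82, "dy": 0, "dz": 112, "rx": 0, "ry": 0, "rz": 0, "jaw": 20},
    {"dx": -84.5, "dy": 0, "dz": 115.5, "rx": 0, "ry": 0, "rz": 0, "jaw": 20},
    {"dx": -86.2, "dy": 0, "dz": 118, "rx": 0, "ry": 0, "rz": 0, "jaw": 20},
    {"dx": -86.2, "dy": 0, "dz": 118, "rx": 0, "ry": 0, "rz": 0, "jaw": 20},
  ],
)

```text
t: 43.32
tcp_pos: [0.5732, -0.3926, 0.0298]
tcp_rot: [0.643, 0.703, 0.204, -0.225]
contact_force: [0.1, -0.7, -1.1]
opening: 0.344
gripper_force: 49.8
```

```bash
python3 - <<'E'
from h import *
show2([("down",*trayT(.062))]); print(r.sense()["contact_force"],r.sense()["moment"])
C,im=grab("wrist","w10.png")
E
```

```text
q [ 0.93  1.09 -0.46  1.08 -0.05  1.44  0.72] tcp [ 0.5732 -0.3926  0.0298]
down d [-0.4  0.6  3. ] r [-0.001 -0.    -0.001] rows>=0.0
[ 0.09682978 -0.72435254 -1.06004358] [-0.76379008 -0.07208931  0.02077729]
```

View pics/w10.png

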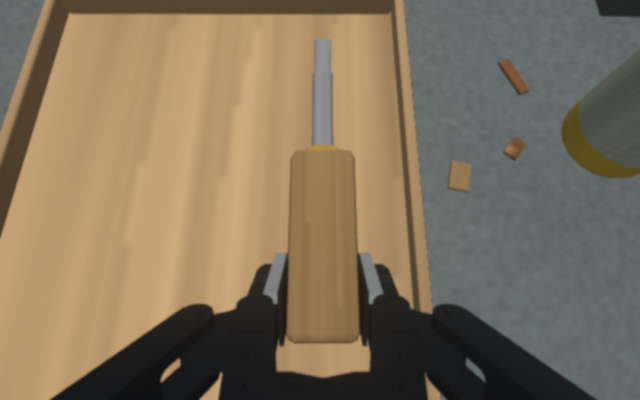

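Emit:
jog_arm(
  plan=[
    {"dx": -0.9, "dy": 0, "dz": 1.2, "rx": 0, "ry": 0, "rz": 0, "jaw": 20},
    {"dx": -1.4, "dy": 0, "dz": 2.0, "rx": 0, "ry": 0, "rz": 0, "jaw": 20},
    {"dx": -1.4, "dy": 0, "dz": 2.0, "rx": 0, "ry": 0, "rz": 0, "jaw": 20},
  ],
)

```text
t: 43.75
tcp_pos: [0.5731, -0.3927, 0.028]
tcp_rot: [0.643, 0.703, 0.204, -0.225]
contact_force: [-1.7, -1.2, 6.0]
opening: 0.34
gripper_force: 50.5
```

Emit:
jog_arm(
  plan=[
    {"dx": -0.6, "dy": 0, "dz": 0.8, "rx": 0, "ry": 0, "rz": 0, "jaw": 20},
    {"dx": -0.6, "dy": 0, "dz": 0.8, "rx": 0, "ry": 0, "rz": 0, "jaw": 20},
  ],
)

```text
t: 44.0
tcp_pos: [0.5732, -0.3927, 0.0279]
tcp_rot: [0.642, 0.703, 0.205, -0.225]
contact_force: [-3.4, -1.7, 11.1]
opening: 0.34
gripper_force: 51.2
```

Emit:
jog_arm(
  plan=[
    {"dx": 0.5, "dy": 0, "dz": -0.6, "rx": 0, "ry": 0, "rz": 0, "jaw": 32},
    {"dx": 0.5, "dy": 0, "dz": -0.6, "rx": 0, "ry": 0, "rz": 0, "jaw": 46},
    {"dx": 0.5, "dy": 0, "dz": -0.6, "rx": 0, "ry": 0, "rz": 0, "jaw": 46},
    {"dx": 0.5, "dy": 0, "dz": -0.6, "rx": 0, "ry": 0, "rz": 0, "jaw": 46},
    {"dx": 0, "dy": 0, "dz": -20, "rx": 0, "ry": 0, "rz": 0, "jaw": 46},
    {"dx": 0, "dy": 0, "dz": -65, "rx": 0, "ry": 0, "rz": 0, "jaw": 46},
    {"dx": 0, "dy": 0, "dz": -120, "rx": 0, "ry": 0, "rz": 0, "jaw": 46},
    {"dx": 20, "dy": 20, "dz": -170, "rx": 0, "ry": 0, "rz": 0, "jaw": 50},
    {"dx": 50, "dy": 40, "dz": -210, "rx": 0, "ry": 0, "rz": 0, "jaw": 50},
    {"dx": 80, "dy": 40, "dz": -240, "rx": 0, "ry": 0, "rz": 0, "jaw": 50},
    {"dx": 80, "dy": 40, "dz": -240, "rx": 0, "ry": 0, "rz": 0, "jaw": 50},
  ],
)

```text
t: 45.38
tcp_pos: [0.6173, -0.4564, 0.2686]
tcp_rot: [0.644, 0.705, 0.205, -0.218]
contact_force: [0.6, -1.2, 1.0]
opening: 0.584
gripper_force: 0.0
```

```bash
python3 - <<'E'
from h import *
C,im=grab("wrist")
for d in viewer.trace("wrist","gouge0")[:3]: 
    print(d["confidence"],d["extent"],d["mask"].sum())
c,s=np.cos(TR[2]),np.sin(TR[2]); g=lambda x,y:[TR[0]+c*x-s*y,TR[1]+s*x+c*y,.021]
print(proj(C,[g(.062,-.08),g(.062,.005),g(.062,.08)]).round().tolist())
show2([("pre",*gB(0,.12)),("hi",gB(0,.12)[0]+[0,0,.06],gB(0)[1])])
E
```

```text
0.95 [271.2, 140.1, 301.0, 268.0] 2366
[[288.0, 260.0], [290.0, 192.0], [291.0, 137.0]]
q [ 0.82  1.07 -0.34  0.49 -0.19  2.    0.64] tcp [ 0.6158 -0.4567  0.264 ]
pre d [386.3 -31.8 266.9] r [ 0.213 -0.756 -1.551] rows>=9.3
hi d [420.7 -31.6 217.8] r [ 0.213 -0.756 -1.551] rows>=9.3
```

Emit:
jog_arm(
  plan=[
    {"dx": 35, "dy": -3, "dz": 15, "rx": 0.019, "ry": -0.069, "rz": -0.141, "jaw": 50},
    {"dx": 70, "dy": -6, "dz": 35, "rx": 0.039, "ry": -0.137, "rz": -0.282, "jaw": 50},
    {"dx": 106, "dy": -9, "dz": 55, "rx": 0.058, "ry": -0.206, "rz": -0.423, "jaw": 50},
    {"dx": 142, "dy": -12, "dz": 75, "rx": 0.077, "ry": -0.275, "rz": -0.564, "jaw": 50},
    {"dx": 178, "dy": -14, "dz": 95, "rx": 0.097, "ry": -0.344, "rz": -0.705, "jaw": 50},
    {"dx": 214, "dy": -17, "dz": 116, "rx": 0.116, "ry": -0.412, "rz": -0.846, "jaw": 50},
    {"dx": 250, "dy": -20, "dz": 138, "rx": 0.136, "ry": -0.481, "rz": -0.987, "jaw": 50},
    {"dx": 286, "dy": -23, "dz": 160, "rx": 0.155, "ry": -0.55, "rz": -1.128, "jaw": 50},
    {"dx": 322, "dy": -26, "dz": 185, "rx": 0.174, "ry": -0.619, "rz": -1.269, "jaw": 50},
    {"dx": 356, "dy": -29, "dz": 215, "rx": 0.194, "ry": -0.687, "rz": -1.41, "jaw": 50},
    {"dx": 386, "dy": -32, "dz": 263, "rx": 0.213, "ry": -0.756, "rz": -1.551, "jaw": 50},
    {"dx": 386, "dy": -32, "dz": 267, "rx": 0.213, "ry": -0.756, "rz": -1.551, "jaw": 50},
  ],
)

```text
t: 46.98
tcp_pos: [0.5396, 0.0123, 0.2646]
tcp_rot: [-0.021, 0.985, 0.003, 0.168]
contact_force: [-0.1, -0.3, 0.1]
opening: 0.588
gripper_force: 0.0
```

```bash
python3 - <<'E'
from h import *
show2([("pre",*gB(0,.12)),("grasp",*gB(0))])
E
```

```text
q [ 0.54  0.19 -0.77  1.99  0.28  0.7   1.23] tcp [0.5396 0.0123 0.2646]
pre d [-4.1 -4.2 -1.3] r [ 0.003 -0.003  0.009] rows>=0.1
grasp d [ -4.5  -4.5 118.7] r [ 0.003 -0.003  0.009] rows>=1.9
```

Emit:
jog_arm(
  plan=[
    {"dx": 0, "dy": 0, "dz": 0, "rx": 0, "ry": 0, "rz": 0, "jaw": 50},
    {"dx": 0, "dy": 0, "dz": 0, "rx": 0, "ry": 0, "rz": 0, "jaw": 50},
  ],
)

```text
t: 47.22
tcp_pos: [0.5439, 0.0065, 0.2671]
tcp_rot: [-0.015, 0.985, 0.003, 0.17]
contact_force: [0.2, -1.2, -0.1]
opening: 0.583
gripper_force: 0.0
```

```bash
python3 - <<'E'
from h import *
show2([("grasp",*gB(0))])
E
```

```text
q [ 0.55  0.19 -0.77  1.98  0.28  0.71  1.23] tcp [0.5439 0.0065 0.2671]
grasp d [  0.6   1.8 119.7] r [ 0.     0.    -0.003] rows>=1.9
```

Emit:
jog_arm(
  plan=[
    {"dx": 0, "dy": 1, "dz": 40, "rx": 0, "ry": 0, "rz": 0, "jaw": 50},
    {"dx": 0.5, "dy": 2, "dz": 80, "rx": 0, "ry": 0, "rz": -0.003, "jaw": 50},
    {"dx": 0.5, "dy": 2, "dz": 107, "rx": 0, "ry": 0, "rz": -0.003, "jaw": 50},
    {"dx": 0.5, "dy": 2, "dz": 120, "rx": 0, "ry": 0, "rz": -0.003, "jaw": 50},
    {"dx": 0.5, "dy": 2, "dz": 120, "rx": 0, "ry": 0, "rz": -0.003, "jaw": 50},
    {"dx": 0.5, "dy": 2, "dz": 120, "rx": 0, "ry": 0, "rz": -0.003, "jaw": 20},
    {"dx": 0.5, "dy": 2, "dz": 120, "rx": 0, "ry": 0, "rz": -0.003, "jaw": 20},
    {"dx": 0.5, "dy": 2, "dz": 120, "rx": 0, "ry": 0, "rz": -0.003, "jaw": 20},
    {"dx": 0.5, "dy": 2, "dz": 120, "rx": 0, "ry": 0, "rz": -0.003, "jaw": 20},
    {"dx": 0.5, "dy": 2, "dz": 120, "rx": 0, "ry": 0, "rz": -0.003, "jaw": 20},
  ],
  grip_force=50,
)

```text
t: 48.48
tcp_pos: [0.5836, 0.0113, 0.1553]
tcp_rot: [-0.018, 0.985, 0.003, 0.171]
contact_force: [-3.8, -0.1, 7.3]
opening: 0.344
gripper_force: 53.2
```

```bash
python3 - <<'E'
from h import *
storeB(0)
p,Rm=sense_pose(); up=p+[0,0,.15]
T=trayT(0,.15)
show2([("up",up,Rm)]); show2([("mid",*T)],(up,Rm),q=False)
E
```

```text
shoulder in tool [48.   0.  41.5] axis [-0.816  0.    -0.577]
q [ 0.35  0.38 -0.6   2.05  0.59  0.49  0.94] tcp [0.5836 0.0113 0.1553]
up d [-5.070e+01 -1.000e-01 -1.412e+02] r [0. 0. 0.] rows>=2.4
mid d [ 124.3 -405.5   91.3] r [-0.212  0.764  1.55 ] rows>=9.3
```

Emit:
jog_arm(
  plan=[
    {"dx": -8, "dy": 0, "dz": -20, "rx": 0, "ry": 0, "rz": 0, "jaw": 20},
    {"dx": -20, "dy": 0, "dz": -57, "rx": 0, "ry": 0, "rz": 0, "jaw": 20},
    {"dx": -36, "dy": 0, "dz": -100, "rx": 0, "ry": 0, "rz": 0, "jaw": 20},
    {"dx": -50.5, "dy": 0, "dz": -141, "rx": 0, "ry": 0, "rz": 0, "jaw": 20},
    {"dx": -50.5, "dy": 0, "dz": -141, "rx": 0, "ry": 0, "rz": 0, "jaw": 20},
  ],
)

```text
t: 49.1
tcp_pos: [0.5849, 0.012, 0.3079]
tcp_rot: [-0.018, 0.985, 0.003, 0.174]
contact_force: [0.7, -0.2, -2.1]
opening: 0.336
gripper_force: 52.5
```

Emit:
jog_arm(
  plan=[
    {"dx": 11, "dy": -37, "dz": 8, "rx": -0.019, "ry": 0.069, "rz": 0.141, "jaw": 20},
    {"dx": 23, "dy": -74, "dz": 17, "rx": -0.039, "ry": 0.139, "rz": 0.282, "jaw": 20},
    {"dx": 34, "dy": -111, "dz": 25, "rx": -0.058, "ry": 0.208, "rz": 0.423, "jaw": 20},
    {"dx": 45, "dy": -147, "dz": 33, "rx": -0.077, "ry": 0.278, "rz": 0.564, "jaw": 20},
    {"dx": 57, "dy": -184, "dz": 41, "rx": -0.096, "ry": 0.347, "rz": 0.705, "jaw": 20},
    {"dx": 68, "dy": -221, "dz": 50, "rx": -0.116, "ry": 0.417, "rz": 0.845, "jaw": 20},
    {"dx": 79, "dy": -258, "dz": 58, "rx": -0.135, "ry": 0.486, "rz": 0.986, "jaw": 20},
    {"dx": 90, "dy": -295, "dz": 66, "rx": -0.154, "ry": 0.556, "rz": 1.127, "jaw": 20},
    {"dx": 102, "dy": -332, "dz": 75, "rx": -0.173, "ry": 0.625, "rz": 1.268, "jaw": 20},
    {"dx": 113, "dy": -369, "dz": 83, "rx": -0.193, "ry": 0.695, "rz": 1.409, "jaw": 20},
    {"dx": 124, "dy": -405.5, "dz": 91, "rx": -0.212, "ry": 0.764, "rz": 1.55, "jaw": 20},
    {"dx": 124, "dy": -405.5, "dz": 91, "rx": -0.212, "ry": 0.764, "rz": 1.55, "jaw": 20},
  ],
)

```text
t: 50.6
tcp_pos: [0.508, -0.4011, 0.1713]
tcp_rot: [0.646, 0.7, 0.202, -0.227]
contact_force: [0.2, 0.4, -0.9]
opening: 0.345
gripper_force: 52.3
```

Emit:
jog_arm(
  plan=[
    {"dx": 0, "dy": 0, "dz": 0, "rx": 0, "ry": 0, "rz": 0, "jaw": 20},
    {"dx": 0, "dy": 0, "dz": 0, "rx": 0, "ry": 0, "rz": 0, "jaw": 20},
  ],
)

```text
t: 50.85
tcp_pos: [0.5124, -0.3952, 0.1773]
tcp_rot: [0.641, 0.705, 0.204, -0.224]
contact_force: [0.8, 0.1, 0.1]
opening: 0.338
gripper_force: 52.3
```

```bash
python3 - <<'E'
from h import *
print(r.sense()["opening"],r.sense()["gripper_force"])
C,im=grab("scene"); Cd,_=grab("side"); t=viewer.trace("side","tray")[0]; t1=viewer.trace("scene","tray")[0]
print(t["extent"],t1["extent"])
show2([("mid",*trayT(0,.15)),("30",*trayT(0,.03)),("down",*trayT(0))])
E
```

```text
0.33761448894922114 52.31029272079468
[326.0, 136.8, 402.3, 189.4] [184.8, 110.9, 287.3, 185.3]
q [ 0.95  0.86 -0.35  1.16 -0.18  1.59  0.78] tcp [ 0.5121 -0.3961  0.1773]
mid d [-0.6 -0.3 -0.9] r [-0.002  0.     0.001] rows>=0.0
30 d [-69.8  -0.2  97.2] r [-0.002  0.     0.001] rows>=1.9
down d [-8.710e+01 -1.000e-01  1.217e+02] r [-0.002  0.     0.001] rows>=2.4
```

Emit:
jog_arm(
  plan=[
    {"dx": -20, "dy": 0, "dz": 27, "rx": 0, "ry": 0, "rz": 0, "jaw": 20},
    {"dx": -48, "dy": 0, "dz": 66, "rx": 0, "ry": 0, "rz": 0, "jaw": 20},
    {"dx": -68, "dy": 0, "dz": 94, "rx": 0, "ry": 0, "rz": 0, "jaw": 20},
    {"dx": -77, "dy": 0, "dz": 107, "rx": 0, "ry": 0, "rz": 0, "jaw": 20},
    {"dx": -82, "dy": 0, "dz": 114, "rx": 0, "ry": 0, "rz": 0, "jaw": 20},
    {"dx": -84, "dy": 0, "dz": 117, "rx": 0, "ry": 0, "rz": 0, "jaw": 20},
    {"dx": -85.4, "dy": 0, "dz": 119, "rx": 0, "ry": 0, "rz": 0, "jaw": 20},
    {"dx": -85.4, "dy": 0, "dz": 119, "rx": 0, "ry": 0, "rz": 0, "jaw": 20},
  ],
)

```text
t: 52.05
tcp_pos: [0.5118, -0.3981, 0.0308]
tcp_rot: [0.642, 0.704, 0.204, -0.224]
contact_force: [0.5, 0.4, -0.6]
opening: 0.341
gripper_force: 52.4
```

Emit:
jog_arm(
  plan=[
    {"dx": -0.6, "dy": 0, "dz": 0.8, "rx": 0, "ry": 0, "rz": 0, "jaw": 20},
    {"dx": -1.1, "dy": 0, "dz": 1.6, "rx": 0, "ry": 0, "rz": 0, "jaw": 20},
    {"dx": -1.1, "dy": 0, "dz": 1.6, "rx": 0, "ry": 0, "rz": 0, "jaw": 20},
  ],
)

```text
t: 52.42
tcp_pos: [0.5116, -0.3979, 0.0283]
tcp_rot: [0.642, 0.704, 0.204, -0.224]
contact_force: [0.5, 0.2, -0.0]
opening: 0.341
gripper_force: 52.6
```

Emit:
jog_arm(
  plan=[
    {"dx": -0.6, "dy": 0, "dz": 0.9, "rx": 0, "ry": 0, "rz": 0, "jaw": 20},
    {"dx": -0.6, "dy": 0, "dz": 0.9, "rx": 0, "ry": 0, "rz": 0, "jaw": 20},
  ],
)

```text
t: 52.68
tcp_pos: [0.5116, -0.3979, 0.0282]
tcp_rot: [0.642, 0.704, 0.204, -0.224]
contact_force: [-0.8, -0.8, 8.8]
opening: 0.336
gripper_force: 53.3
```

Emit:
jog_arm(
  plan=[
    {"dx": -0.5, "dy": 0, "dz": 0.7, "rx": 0, "ry": 0, "rz": 0, "jaw": 20},
    {"dx": -0.5, "dy": 0, "dz": 0.7, "rx": 0, "ry": 0, "rz": 0, "jaw": 20},
  ],
)

```text
t: 52.92
tcp_pos: [0.5116, -0.3979, 0.0282]
tcp_rot: [0.642, 0.704, 0.204, -0.224]
contact_force: [-3.4, -0.8, 13.2]
opening: 0.343
gripper_force: 53.8
```

Emit:
jog_arm(
  plan=[
    {"dx": 0.5, "dy": 0, "dz": -0.6, "rx": 0, "ry": 0, "rz": 0, "jaw": 32},
    {"dx": 0.5, "dy": 0, "dz": -0.6, "rx": 0, "ry": 0, "rz": 0, "jaw": 46},
    {"dx": 0.5, "dy": 0, "dz": -0.6, "rx": 0, "ry": 0, "rz": 0, "jaw": 46},
    {"dx": 0.5, "dy": 0, "dz": -0.6, "rx": 0, "ry": 0, "rz": 0, "jaw": 46},
    {"dx": 0, "dy": 0, "dz": -20, "rx": 0, "ry": 0, "rz": 0, "jaw": 46},
    {"dx": 0, "dy": 0, "dz": -65, "rx": 0, "ry": 0, "rz": 0, "jaw": 46},
    {"dx": 10, "dy": 0, "dz": -115, "rx": 0, "ry": 0, "rz": 0, "jaw": 46},
    {"dx": 45, "dy": 0, "dz": -155, "rx": 0, "ry": 0, "rz": 0, "jaw": 50},
    {"dx": 90, "dy": 0, "dz": -190, "rx": 0, "ry": 0, "rz": 0, "jaw": 50},
    {"dx": 120, "dy": 0, "dz": -200, "rx": 0, "ry": 0, "rz": 0, "jaw": 50},
    {"dx": 120, "dy": 0, "dz": -200, "rx": 0, "ry": 0, "rz": 0, "jaw": 50},
  ],
)

```text
t: 54.3
tcp_pos: [0.5146, -0.4143, 0.2619]
tcp_rot: [0.642, 0.705, 0.204, -0.222]
contact_force: [-0.3, -0.6, 0.1]
opening: 0.583
gripper_force: 0.0
```

```bash
python3 - <<'E'
from h import *
C,im=grab("wrist")
for d in viewer.trace("wrist","gouge0")[:3]: print(d["confidence"],d["extent"],d["mask"].sum())
c,s=np.cos(TR[2]),np.sin(TR[2]); g=lambda x,y:[TR[0]+c*x-s*y,TR[1]+s*x+c*y,.021]
for o in(.062,0): print(proj(C,[g(o,-.08),g(o,.005),g(o,.08)]).round().tolist())
show2([("pre",*gB(.08,.12))])
E
```

```text
0.93 [308.4, 176.1, 338.9, 307.2] 2737
0.61 [360.5, 176.0, 389.5, 311.0] 2038
[[377.0, 308.0], [374.0, 232.0], [371.0, 173.0]]
[[321.0, 307.0], [321.0, 232.0], [321.0, 173.0]]
q [ 0.94  0.83 -0.34  1.01 -0.19  1.76  0.75] tcp [ 0.5132 -0.4155  0.2581]
pre d [412.8  73.4 280.7] r [ 0.211 -0.764 -1.547] rows>=9.3
```

Emit:
jog_arm(
  plan=[
    {"dx": 38, "dy": 7, "dz": 25, "rx": 0.019, "ry": -0.069, "rz": -0.141, "jaw": 50},
    {"dx": 75, "dy": 13, "dz": 45, "rx": 0.038, "ry": -0.139, "rz": -0.281, "jaw": 50},
    {"dx": 113, "dy": 20, "dz": 67, "rx": 0.058, "ry": -0.208, "rz": -0.422, "jaw": 50},
    {"dx": 150, "dy": 27, "dz": 90, "rx": 0.077, "ry": -0.278, "rz": -0.563, "jaw": 50},
    {"dx": 188, "dy": 33, "dz": 113, "rx": 0.096, "ry": -0.347, "rz": -0.703, "jaw": 50},
    {"dx": 225, "dy": 40, "dz": 136, "rx": 0.115, "ry": -0.417, "rz": -0.844, "jaw": 50},
    {"dx": 263, "dy": 47, "dz": 160, "rx": 0.134, "ry": -0.486, "rz": -0.984, "jaw": 50},
    {"dx": 300, "dy": 53, "dz": 185, "rx": 0.153, "ry": -0.556, "rz": -1.125, "jaw": 50},
    {"dx": 338, "dy": 60, "dz": 211, "rx": 0.173, "ry": -0.625, "rz": -1.266, "jaw": 50},
    {"dx": 375, "dy": 67, "dz": 240, "rx": 0.192, "ry": -0.695, "rz": -1.406, "jaw": 50},
    {"dx": 413, "dy": 73.5, "dz": 278, "rx": 0.211, "ry": -0.764, "rz": -1.547, "jaw": 50},
    {"dx": 413, "dy": 73.5, "dz": 281, "rx": 0.211, "ry": -0.764, "rz": -1.547, "jaw": 50},
  ],
)

```text
t: 55.9
tcp_pos: [0.5391, 0.0937, 0.2664]
tcp_rot: [-0.021, 0.985, 0.004, 0.17]
contact_force: [1.0, -0.5, -0.7]
opening: 0.588
gripper_force: 0.0
```

Emit:
jog_arm(
  plan=[
    {"dx": 0, "dy": 0, "dz": 0, "rx": 0, "ry": 0, "rz": 0, "jaw": 50},
    {"dx": 0, "dy": 0, "dz": 0, "rx": 0, "ry": 0, "rz": 0, "jaw": 50},
  ],
)

```text
t: 56.15
tcp_pos: [0.5414, 0.0868, 0.2673]
tcp_rot: [-0.014, 0.985, 0.003, 0.17]
contact_force: [0.9, -0.2, 0.3]
opening: 0.585
gripper_force: 0.0
```

```bash
python3 - <<'E'
from h import *
show2([("grasp",*gB(.08))])
E
```

```text
q [ 0.36  0.2  -0.78  1.96  0.38  0.74  0.97] tcp [0.5414 0.0868 0.2673]
grasp d [  0.7   1.6 119.8] r [-0.    -0.001 -0.004] rows>=1.9
```

Emit:
jog_arm(
  plan=[
    {"dx": 0, "dy": 1, "dz": 40, "rx": 0, "ry": 0, "rz": 0, "jaw": 50},
    {"dx": 0.5, "dy": 1.5, "dz": 80, "rx": 0, "ry": 0, "rz": -0.004, "jaw": 50},
    {"dx": 0.5, "dy": 1.5, "dz": 107, "rx": 0, "ry": 0, "rz": -0.004, "jaw": 50},
    {"dx": 0.5, "dy": 1.5, "dz": 120, "rx": 0, "ry": 0, "rz": -0.004, "jaw": 50},
    {"dx": 0.5, "dy": 1.5, "dz": 120, "rx": 0, "ry": 0, "rz": -0.004, "jaw": 50},
    {"dx": 0.5, "dy": 1.5, "dz": 120, "rx": 0, "ry": 0, "rz": -0.004, "jaw": 20},
    {"dx": 0.5, "dy": 1.5, "dz": 120, "rx": 0, "ry": 0, "rz": -0.004, "jaw": 20},
    {"dx": 0.5, "dy": 1.5, "dz": 120, "rx": 0, "ry": 0, "rz": -0.004, "jaw": 20},
    {"dx": 0.5, "dy": 1.5, "dz": 120, "rx": 0, "ry": 0, "rz": -0.004, "jaw": 20},
    {"dx": 0.5, "dy": 1.5, "dz": 120, "rx": 0, "ry": 0, "rz": -0.004, "jaw": 20},
  ],
  grip_force=50,
)

```text
t: 57.4
tcp_pos: [0.5812, 0.0917, 0.1558]
tcp_rot: [-0.018, 0.985, 0.003, 0.171]
contact_force: [-2.3, -1.4, 7.5]
opening: 0.341
gripper_force: 54.6
```

```bash
python3 - <<'E'
from h import *
storeB(.08)
C,_=grab("scene"); Cd,_=grab("side"); t=viewer.trace("side","tray")[0]; t1=viewer.trace("scene","tray")[0]
print(t["extent"],t1["extent"],fit([(C,t1["mask"]),(Cd,t["mask"])],[box(-.111,.111,-.121,.121,0,.02)],list(TR)))
p,Rm=sense_pose(); up=p+[0,0,.15]
T=trayT(-.062,.15)
show2([("up",up,Rm)]); show2([("mid",*T)],(up,Rm),q=False)
E
```

```text
shoulder in tool [48.5  0.  41.9] axis [-0.816  0.    -0.578]
[347.9, 137.0, 401.8, 189.5] [187.3, 102.8, 287.2, 185.2] (array([ 0.50274272, -0.34016969,  0.09700774]), np.float64(0.4731445553098906))
q [ 0.19  0.4  -0.62  2.03  0.68  0.55  0.7 ] tcp [0.5812 0.0916 0.1558]
up d [ -50.6   -0.2 -141.2] r [0. 0. 0.] rows>=2.4
mid d [ 183.6 -489.8   70.8] r [-0.213  0.764  1.551] rows>=9.3
```

Emit:
jog_arm(
  plan=[
    {"dx": -8, "dy": 0, "dz": -20, "rx": 0, "ry": 0, "rz": 0, "jaw": 20},
    {"dx": -20, "dy": 0, "dz": -57, "rx": 0, "ry": 0, "rz": 0, "jaw": 20},
    {"dx": -36, "dy": 0, "dz": -100, "rx": 0, "ry": 0, "rz": 0, "jaw": 20},
    {"dx": -50.5, "dy": 0, "dz": -141, "rx": 0, "ry": 0, "rz": 0, "jaw": 20},
    {"dx": -50.5, "dy": 0, "dz": -141, "rx": 0, "ry": 0, "rz": 0, "jaw": 20},
  ],
)

```text
t: 58.22
tcp_pos: [0.5824, 0.0928, 0.3085]
tcp_rot: [-0.018, 0.985, 0.003, 0.173]
contact_force: [0.0, -0.7, -0.0]
opening: 0.34
gripper_force: 53.8
```

Emit:
jog_arm(
  plan=[
    {"dx": 17, "dy": -45, "dz": 6, "rx": -0.019, "ry": 0.069, "rz": 0.141, "jaw": 20},
    {"dx": 33, "dy": -89, "dz": 13, "rx": -0.039, "ry": 0.139, "rz": 0.282, "jaw": 20},
    {"dx": 50, "dy": -134, "dz": 19, "rx": -0.058, "ry": 0.208, "rz": 0.423, "jaw": 20},
    {"dx": 67, "dy": -178, "dz": 26, "rx": -0.077, "ry": 0.278, "rz": 0.564, "jaw": 20},
    {"dx": 83, "dy": -223, "dz": 32, "rx": -0.097, "ry": 0.347, "rz": 0.705, "jaw": 20},
    {"dx": 100, "dy": -267, "dz": 39, "rx": -0.116, "ry": 0.417, "rz": 0.846, "jaw": 20},
    {"dx": 117, "dy": -312, "dz": 45, "rx": -0.136, "ry": 0.486, "rz": 0.987, "jaw": 20},
    {"dx": 134, "dy": -356, "dz": 51, "rx": -0.155, "ry": 0.556, "rz": 1.128, "jaw": 20},
    {"dx": 150, "dy": -401, "dz": 58, "rx": -0.174, "ry": 0.625, "rz": 1.269, "jaw": 20},
    {"dx": 167, "dy": -445, "dz": 64, "rx": -0.194, "ry": 0.695, "rz": 1.41, "jaw": 20},
    {"dx": 183.5, "dy": -490, "dz": 71, "rx": -0.213, "ry": 0.764, "rz": 1.551, "jaw": 20},
    {"dx": 183.5, "dy": -490, "dz": 71, "rx": -0.213, "ry": 0.764, "rz": 1.551, "jaw": 20},
  ],
)

```text
t: 59.72
tcp_pos: [0.4458, -0.4081, 0.1711]
tcp_rot: [0.647, 0.7, 0.202, -0.227]
contact_force: [0.3, 0.1, -0.6]
opening: 0.339
gripper_force: 53.6
```

Emit:
jog_arm(
  plan=[
    {"dx": 0, "dy": 0, "dz": 0, "rx": 0, "ry": 0, "rz": 0, "jaw": 20},
    {"dx": 0, "dy": 0, "dz": 0, "rx": 0, "ry": 0, "rz": 0, "jaw": 20},
  ],
)

```text
t: 59.98
tcp_pos: [0.4508, -0.4018, 0.1769]
tcp_rot: [0.641, 0.705, 0.204, -0.224]
contact_force: [0.4, 0.1, -0.9]
opening: 0.338
gripper_force: 53.6
```

```bash
python3 - <<'E'
from h import *
print(r.sense()["opening"],r.sense()["gripper_force"])
C,im=grab("wrist","w11.png")
for x,y in((-.111,-.121),(-.111,.121),(.111,.121)):
    c,s=np.cos(TR[2]),np.sin(TR[2]); print(proj(C,[TR[0]+c*x-s*y,TR[1]+s*x+c*y,.02]).round())
show2([("mid",*trayT(-.062,.15)),("down",*trayT(-.062))])
E
```

```text
0.337963615901723 53.60787391662598
[[260. 382.]]
[[275. 120.]]
[[491. 121.]]
q [ 1.02  0.8  -0.35  1.28 -0.16  1.56  0.85] tcp [ 0.4508 -0.4019  0.1771]
mid d [-0.7 -0.8 -1.4] r [-0.002  0.     0.002] rows>=0.0
down d [-87.3  -0.7 121.1] r [-0.002  0.     0.002] rows>=2.4
```

View pics/w11.png

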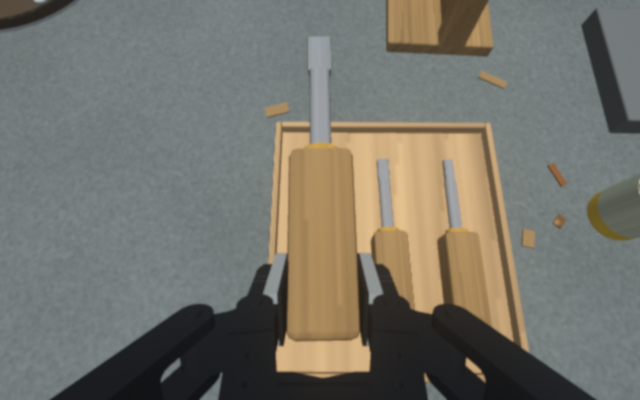

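Emit:
jog_arm(
  plan=[
    {"dx": -20, "dy": 0, "dz": 27, "rx": 0, "ry": 0, "rz": 0, "jaw": 20},
    {"dx": -48, "dy": 0, "dz": 66, "rx": 0, "ry": 0, "rz": 0, "jaw": 20},
    {"dx": -68, "dy": 0, "dz": 94, "rx": 0, "ry": 0, "rz": 0, "jaw": 20},
    {"dx": -77, "dy": 0, "dz": 107, "rx": 0, "ry": 0, "rz": 0, "jaw": 20},
    {"dx": -82, "dy": 0, "dz": 114, "rx": 0, "ry": 0, "rz": 0, "jaw": 20},
    {"dx": -84.5, "dy": -0.5, "dz": 117.5, "rx": 0, "ry": 0, "rz": 0, "jaw": 20},
    {"dx": -86, "dy": -0.5, "dz": 119.5, "rx": 0, "ry": 0, "rz": 0, "jaw": 20},
    {"dx": -86, "dy": -0.5, "dz": 119.5, "rx": 0, "ry": 0, "rz": 0, "jaw": 20},
  ],
)

```text
t: 61.02
tcp_pos: [0.4496, -0.4049, 0.0296]
tcp_rot: [0.643, 0.704, 0.204, -0.224]
contact_force: [-0.3, 0.6, -0.3]
opening: 0.341
gripper_force: 53.7
```

Emit:
jog_arm(
  plan=[
    {"dx": -0.6, "dy": 0, "dz": 0.8, "rx": 0, "ry": 0, "rz": 0, "jaw": 20},
    {"dx": -0.6, "dy": 0, "dz": 0.8, "rx": 0, "ry": 0, "rz": 0, "jaw": 20},
  ],
)

```text
t: 61.28
tcp_pos: [0.4495, -0.4048, 0.0283]
tcp_rot: [0.642, 0.704, 0.204, -0.224]
contact_force: [-0.5, -0.8, 0.1]
opening: 0.342
gripper_force: 53.8
```

Emit:
jog_arm(
  plan=[
    {"dx": -0.6, "dy": 0, "dz": 0.8, "rx": 0, "ry": 0, "rz": 0, "jaw": 20},
    {"dx": -0.6, "dy": 0, "dz": 0.8, "rx": 0, "ry": 0, "rz": 0, "jaw": 20},
  ],
)

```text
t: 61.52
tcp_pos: [0.4495, -0.4047, 0.0282]
tcp_rot: [0.642, 0.704, 0.204, -0.224]
contact_force: [-1.8, -0.0, 7.0]
opening: 0.339
gripper_force: 54.7
```

Touching the floor; release and retreat.

Emit:
jog_arm(
  plan=[
    {"dx": 0, "dy": 0, "dz": 0, "rx": 0, "ry": 0, "rz": 0, "jaw": 32},
    {"dx": 0, "dy": 0, "dz": 0, "rx": 0, "ry": 0, "rz": 0, "jaw": 46},
    {"dx": 0, "dy": 0, "dz": 0, "rx": 0, "ry": 0, "rz": 0, "jaw": 46},
    {"dx": 0, "dy": 0, "dz": 0, "rx": 0, "ry": 0, "rz": 0, "jaw": 46},
    {"dx": 0, "dy": 0, "dz": -20, "rx": 0, "ry": 0, "rz": 0, "jaw": 46},
    {"dx": 0, "dy": 0, "dz": -65, "rx": 0, "ry": 0, "rz": 0, "jaw": 46},
    {"dx": 10, "dy": 0, "dz": -115, "rx": 0, "ry": 0, "rz": 0, "jaw": 46},
    {"dx": 45, "dy": 0, "dz": -155, "rx": 0, "ry": 0, "rz": 0, "jaw": 50},
    {"dx": 90, "dy": 0, "dz": -190, "rx": 0, "ry": 0, "rz": 0, "jaw": 50},
    {"dx": 120, "dy": 0, "dz": -200, "rx": 0, "ry": 0, "rz": 0, "jaw": 50},
    {"dx": 120, "dy": 0, "dz": -200, "rx": 0, "ry": 0, "rz": 0, "jaw": 50},
    {"dx": 120, "dy": 0, "dz": -200, "rx": 0, "ry": 0, "rz": 0, "jaw": 50},
  ],
)

```text
t: 63.02
tcp_pos: [0.4509, -0.4225, 0.2586]
tcp_rot: [0.643, 0.704, 0.203, -0.225]
contact_force: [-1.6, 0.4, -0.5]
opening: 0.586
gripper_force: 0.0
```

```bash
python3 - <<'E'
from h import *
C,im=grab("wrist","w12.png")
for d in viewer.trace("wrist","gouge0")[:4]: print(d["confidence"],d["extent"],d["mask"].sum())
c,s=np.cos(TR[2]),np.sin(TR[2]); g=lambda x,y:[TR[0]+c*x-s*y,TR[1]+s*x+c*y,.021]
for o in(.062,0,-.062): print(proj(C,[g(o,-.08),g(o,.08)]).round().tolist())
E
```

```text
0.9 [415.1, 176.3, 454.5, 312.3] 2735
0.66 [362.0, 170.0, 393.9, 306.0] 1959
0.55 [310.6, 174.7, 339.4, 309.7] 2688
[[438.0, 306.0], [424.0, 171.0]]
[[381.0, 306.0], [374.0, 171.0]]
[[324.0, 306.0], [324.0, 171.0]]
```

View pics/w12.png

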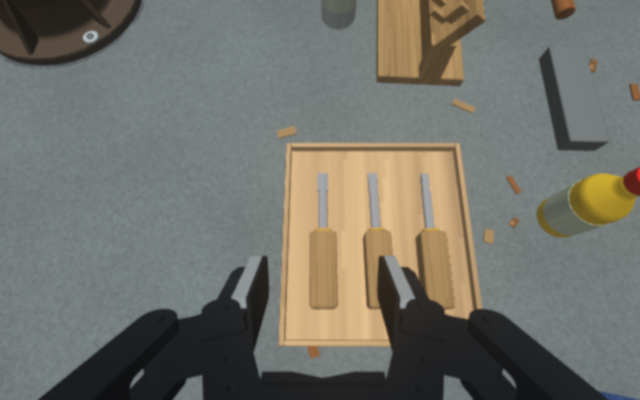

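All three gouges lie flat in the tray: handles run from about row 230 to row 310 at columns 323, 378 and 437. The bystanders are undisturbed and the robot is clear.

```bash
python3 -c "
from station import order
print(order.sign_off())"
```

```text
the job is handed in; nothing more can be done
None
```

The job is handed in at about 63 s: all three gouges rested in the block, the cap was pressed to its stop once (37 N at the wrist) and released, and the gouges now lie flat in the tray with the mallet, stone and glue untouched.

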